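# Stand the sample jar up and put its lid on

## Task

The empty square sample jar has been knocked over on the lab bench: stand it upright on the bench and let go of it. Then take its loose lid off the sloping steel rest and set it gently on the jar, with its plug down inside the mouth and its flange flat on the rim, press it down to bed its seal, and let go. Do not drop the lid, force it, or disturb the other things.

Things in the scene. Friction and masses are not known exactly. Their poses are not given: they have to be found in the camera images.
- jar: Open white plastic jar, square, 64 x 64 mm outside, 120 mm tall, walls 4 mm (mouth 56 x 56 mm). Origin: centre of its underside; z runs from the base to the mouth, x and y square to its sides. It starts lying on one side: z level, origin 32 mm above the bench, mouth pointing away from the robot to within 30 degrees of +x. About 0.22 kg, slides and tips easily.
- jar_mouth (a point): Centre of the jar's mouth, level with the rim, 120 mm along the jar's z from its origin.
- lid: Loose white plastic lid, 0.1 kg: square plug 53 x 53 x 8 mm (1.5 mm free each side in the mouth), above it a flange 72 x 72 x 5 mm, on top a grip bar 44 mm long (lid x), 18 mm thick (lid y), 32 mm tall. Origin: centre of the plug's underside; z up; bar top at 45 mm. Starts on the sloping rest, z leaning 25 degrees from vertical towards the rest's -x. Any quarter turn fits the jar.
- lid_seat (a point): Centre of the lid's flange underside, 8 mm above the lid's origin: comes to the mouth's centre when seated.
- rest: Fixed steel drying rest, 100 x 110 mm footprint: a plate sloping at 25 degrees, low edge towards its own -x (near the robot), high edge 50 mm up, with a 6 mm lip along the low edge. Origin: centre of its footprint on the bench.
- bottle: Bystander: closed white plastic bottle, 68 mm across, 170 mm tall, origin at its underside.
- amber: Bystander: amber glass jar, 72 mm across, 100 mm tall, origin at its underside.
- tipbox: Bystander: low blue box with clear top, 85 x 125 x 58 mm, origin at its underside.

How it is judged:
By the outcome, as a careful person would: the job done as asked, in the order asked, and still so for the second after the job is handed in, with the robot touching nothing.
It also fails if it takes over 72 s, if anything falls off the work surface, if the arm or the gripper's body presses on something with over 40 N, if the wrist force passes 120 N, or if a joint passes its speed limit or range.

## Robot

A 6-joint arm with a two-finger parallel gripper is mounted at the origin on the work surface. World frame = base frame: x ahead of the robot, y to its left, z up, the work surface at z = 0. Lengths are in m, angles in degrees, forces in N, time in s.
With the tool pointing down it reaches from about 0.3 to 0.875 m from the base axis. Payload 6.4 kg.
Tool frame: the origin (TCP) lies at the very end of the fingers, on their centre line; the grasp point (between the pads) lies 19 mm behind it; z points along the fingers, y is the line along which they close (so a half turn about z gives the same grasp; the last joint's range is limited). The gripper opens to 88 mm and grips with 3 to 60 N. Pads are 18 mm wide; open, the fingers measure 123 mm over their backs; the gripper's body (75 mm by 187 mm) begins 45 mm behind the grasp point.
Start: joints at [58.023, 10.359, 92.074, -0, 77.567, -11.82], TCP at [0.198, 0.54, 0.239] pointing down, gripper open.
Joint ranges: [-171.53, 171.53], [-51.25, 118.39], [17.06, 147.69], [-65.23, 245.23], [0, 150.52], [-178.68, 178.68]. Speed limits (degrees/s): [147.25, 147.25, 172.46, 180, 180, 180].

## Interface

Orientations are given as a 3x3 rotation matrix whose columns are the frame's x, y, z axes.
In Python, from bench import env, get_image gives the robot as it stands.
- The arm moves only by the tool play_rows, never from a script. Its argument "commands" is a list of rows, each an object with "grip": the opening, from -1 (shut) to 1 (fully open); "translation": the shift along the tool's x, y, z in m, a list of three; "twist": the turn, a rotation vector about the tool's x, y, z in degrees, a list of three. In form: [{"grip": grip, "translation": [tx, ty, tz], "twist": [rx, ry, rz]}, ...]. A call has 1 to 20 rows; each row is the pose to reach, as a shift and turn from the pose commanded when the call began, along the tool's axes at that moment; what a row does not reach only later rows make up. A row lasts 1/8 s, in which the tool goes at most 62.5 mm and 10.7 degrees, less where a joint would pass 70% of its speed; a pose out of reach is approached as far as the arm can. A call with a gripper value outside its range is refused whole. The fingers move at their own pace and stop on an object; "grip_force" is the grip in N (left out, the last holds). Time passes only in rows, so rows that repeat a pose let the fingers close. It gives the time, the measured TCP pose, the force, the opening and the grip force at its end, in the units of the state.
- env.observe(): the state, without advancing time (a new reading comes with each control period).
- get_image(name): name is "side" or "top" or "wrist"; returns a dict with "color" (480x640x3 uint8, blue, green, red), "fx", "fy", "cx", "cy" (pixels), "dist_coeffs" ([k1, k2, p1, p2, k3] as OpenCV has them; the pictures are not rectified), "origin" and "orientation" of the camera in the world. Camera axes: x right, y down, z forward; pixel columns grow to the right and rows downward; lengths in m; the calibration is good to about 2 mm. A picture is of the moment at which its call begins. There is no depth.
- env.hand_in(): hands the job in; it is judged then, once.
The state is a dict: "t": time; "q": joint angles; "qd": joint speeds; "joint_torque": joint torques, N m; "eef_pos": TCP position; "orientation": TCP orientation; "force": force on the tool from outside, world axes, zero at the start; "torque": the same for the moment, N m; "finger_gap": finger opening in m; "finger_force": force on a finger pad.
Only numpy, scipy, OpenCV 4.12 (cv2) and the standard library are available. Lean on these libraries where they do the work, as an engineer would, in place of code of your own. Each camera call takes 0.05 s, during which the arm holds its last target. There are 200 camera calls.

## Working session

There is one attempt and no reset: what is moved stays moved. The work goes in short steps, Python scripts to look and compute and a tool call to move; the robot and the scene stay as the last step left them, time stands still between calls to the robot, and variables do not carry over. Pictures are saved under pics/ and viewed, at most 10 in all, crops included, and the job is handed in when it is done.

Besides the shell and the picture viewer there is one more tool, called as name([rows], argument=value, ...), one row to a line, values as JSON. play_rows: Moves the arm, as the interface text tells. Its arguments: {"type":"object","properties":{"commands":{"type":"array"},"grip_force":{"type":"number"}},"required":["commands"]}

```bash
mkdir -p pics; ls; python3 - <<'E'
from bench import env,get_image
import cv2,numpy as np,pickle
d={}
for n in("top","side","wrist"):
    r=get_image(n); d[n]=r; cv2.imwrite(f"pics/{n}0.png",r["color"])
    print(n,r["fx"],r["cx"],r["cy"],r["dist_coeffs"],np.round(r["origin"],3),np.round(r["orientation"],3).tolist())
pickle.dump(d,open("d0.pkl","wb"))
s=env.observe();print(s)
E
```

```text
pics
top 602.0053867497007 328.92750218570666 242.45153121031365 [0.05009876 0.         0.         0.         0.        ] [0.398 0.017 1.313] [[-0.008, -0.983, 0.184], [-1.0, 0.005, -0.019], [0.018, -0.184, -0.983]]
side 512.2794019402141 314.7295077329288 240.93699811200725 [-0.06929693  0.          0.          0.          0.        ] [0.398 0.808 0.737] [[-0.969, -0.146, 0.201], [-0.248, 0.614, -0.75], [-0.014, -0.776, -0.63]]
wrist 407.52257338516097 319.2679716462366 248.07559682203825 [-0.08979822  0.          0.          0.          0.        ] [0.119 0.569 0.384] [[0.344, 0.89, 0.298], [0.939, -0.326, -0.111], [-0.002, 0.318, -0.948]]
{'t': 0.15, 'q': array([ 5.80242570e+01,  1.03914173e+01,  9.21191222e+01, -1.23962381e-03,
        7.75664812e+01, -1.18210526e+01]), 'qd': array([ 0.05655595, -0.17279069, -0.16445987,  0.10095611,  0.0147105 ,
       -0.01970095]), 'joint_torque': array([ 1.09492070e-03, -4.34223104e+01, -3.42177057e+01,  7.03514996e-02,
        3.55032517e-02, -6.34289745e-05]), 'eef_pos': array([0.19789479, 0.53943274, 0.23801866]), 'orientation': array([[-9.38767313e-01,  3.44551085e-01, -6.93946772e-04],
       [ 3.44551690e-01,  9.38766641e-01, -1.15149133e-03],
       [ 2.54706493e-04, -1.32008296e-03, -9.99999096e-01]]), 'force': array([-1.44454028,  0.50913668,  0.07452327]), 'torque': array([ 0.03661079, -0.01203569,  0.00037501]), 'finger_force': 0.0, 'finger_gap': 0.08804253596126849}
```

View pics/top0.png

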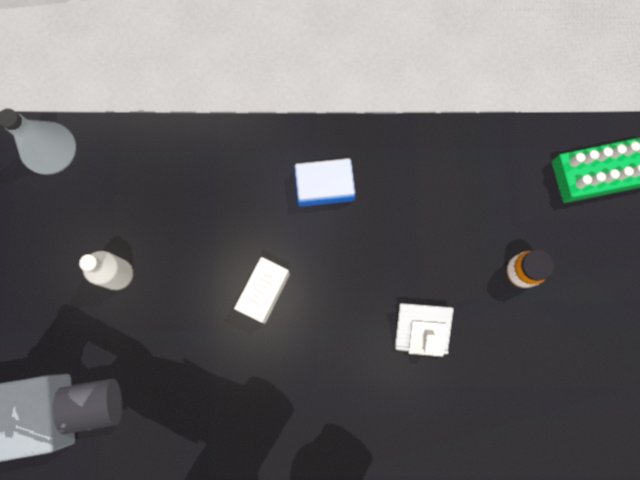

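View pics/side0.png

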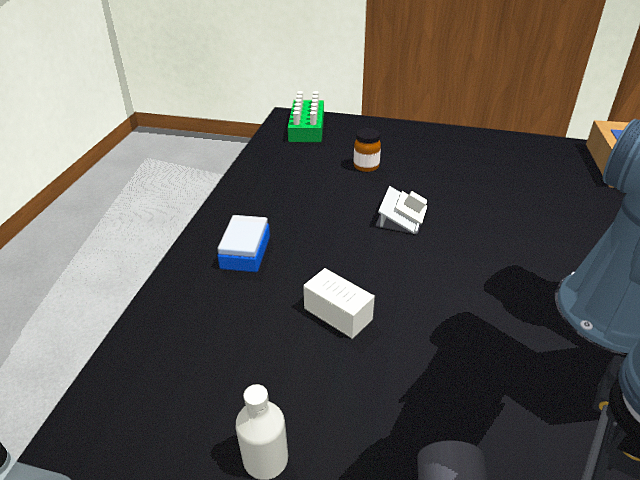

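The top view shows the lying jar around (262,290), the rest with the lid at (425,330), the tipbox at (325,182), the bottle at (108,270) and the amber jar at (530,267). The side view shows the jar at (338,302) and the rest with the lid at (403,210). I'll crop in for corners.

```bash
python3 - <<'E'
import pickle,cv2,numpy as np
d=pickle.load(open("d0.pkl","rb"))
def c(n,x,y,w,h,s): return cv2.resize(d[n]["color"][y:y+h,x:x+w],None,fx=s,fy=s,interpolation=cv2.INTER_CUBIC)
a=np.hstack([c("top",222,245,80,60+30,5)[:300*1+150],c("top",385,290,80,90,5)])
b=np.hstack([c("side",295,260,90,80,4.4444),c("side",370,180,70,80,4.4444)])
print(a.shape,b.shape)
cv2.imwrite("pics/a.png",a[:, :800]);cv2.imwrite("pics/b.png",b)
E
```

```text
(450, 800, 3) (356, 711, 3)
```

View pics/a.png

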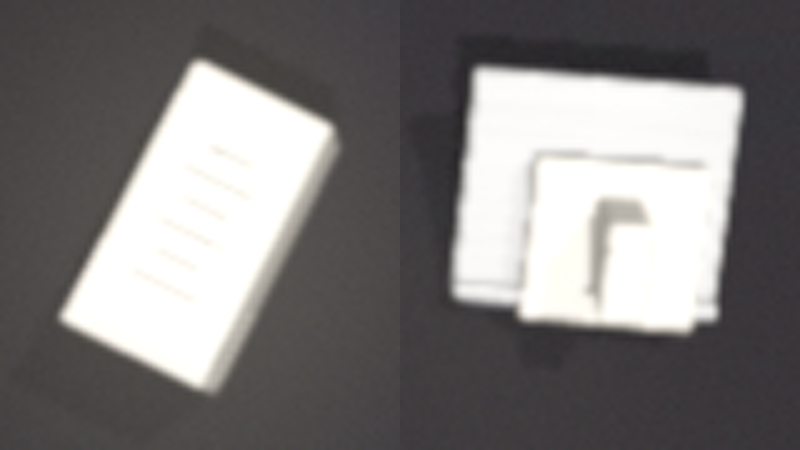

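View pics/b.png

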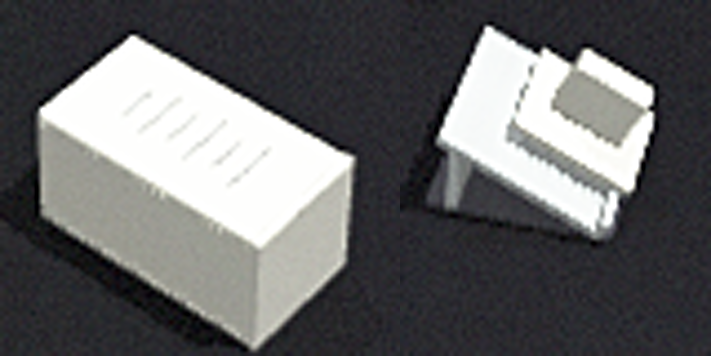

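The crops show the jar's top-face and base corners clearly; its base faces the robot. The lid's bar runs along the slope. Next I'll fit poses from the corners.

```bash
cat > h.py <<'E'
import cv2,numpy as np
from scipy.spatial.transform import Rotation as R
from scipy.optimize import least_squares
def proj(r,P):
    Rm=np.array(r["orientation"]).T; t=-Rm@np.array(r["origin"])
    K=np.array([[r["fx"],0,r["cx"]],[0,r["fy"],r["cy"]],[0,0,1]])
    return cv2.projectPoints(np.float64(P),cv2.Rodrigues(Rm)[0],t,K,np.array(r["dist_coeffs"]))[0][:,0]
def ray(r,px,z):
    K=np.array([[r["fx"],0,r["cx"]],[0,r["fy"],r["cy"]],[0,0,1]])
    u=cv2.undistortPoints(np.float64([[px]]),K,np.array(r["dist_coeffs"]))[0,0]
    d=np.array(r["orientation"])@np.array([*u,1]);o=np.array(r["origin"])
    return o+d*(z-o[2])/d[2]
def jarP(p,up=None): # x,y,yaw(rad): lying, local (lat, h, z)
    def f(L):
        L=np.array(L)/1000; c,s=np.cos(p[2]),np.sin(p[2])
        return np.c_[p[0]+L[:,2]*c-L[:,0]*s,p[1]+L[:,2]*s+L[:,0]*c,L[:,1]]
    return f
def lidR(psi,phi): return (R.from_euler('z',psi)*R.from_euler('y',-25,degrees=True)*R.from_euler('z',phi)).as_matrix()
E
python3 - <<'E'
import pickle
from h import *
d=pickle.load(open("d0.pkl","rb"))
tc=lambda a:np.array([[222+u/5-.4,245+v/5-.4] for u,v in a])
tl=lambda a:np.array([[385+(u-400)/5-.4,290+v/5-.4] for u,v in a])
sc=lambda a:np.array([[295+u/4.4444-.4,260+v/4.4444-.4] for u,v in a])
sl=lambda a:np.array([[370+(u-400)/4.4444-.4,180+v/4.4444-.4] for u,v in a])
T=tc([(200,60),(333,127),(60,318),(208,393)]);LT=[(32,64,120),(-32,64,120),(32,64,0),(-32,64,0)]
S=sc([(133,35),(355,157),(262,248),(40,112),(42,215),(255,350),(350,265)])
# side: left/lower = +y
LS=[(-32,64,120),(-32,64,0),(32,64,0),(32,64,120),(32,0,120),(32,0,0),(-32,0,0)]
g=lambda p:np.r_[(proj(d["top"],jarP(p)(LT))-T).ravel(),(proj(d["side"],jarP(p)(LS))-S).ravel()]
o=least_squares(g,[.35,.1,-.45]);print("jar base",o.x[:2],np.degrees(o.x[2]),np.round(o.fun.reshape(-1,2),1).tolist())
T=tl([(535,155),(712,165),(692,330),(520,320)]);LT=np.array([(36,36,13),(36,-36,13),(-36,-36,13),(-36,36,13)])/1000
S=sl([(512,125),(632,190),(545,50),(570,68),(648,108),(625,142),(552,105)])
LS=np.array([(36,36,13),(-36,36,13),(36,-36,13),(22,9,45),(-22,9,45),(-22,9,13),(22,9,13)])/1000
def g(p):
    M=lidR(p[3],p[4]);f=lambda L:L@M.T+p[:3]
    return np.r_[(proj(d["top"],f(LT))-T).ravel(),(proj(d["side"],f(LS))-S).ravel()*[1,1,1,1,.0,.0]+[0]*0 if 0 else (proj(d["side"],f(LS))-S).ravel()]
o=least_squares(g,[.4,-.2,.03,0,0],loss='soft_l1');print("lid",o.x[:3],np.degrees(o.x[3:]),np.round(g(o.x).reshape(-1,2),1).tolist())
print("amber",ray(d["top"],(530,265),.05),"bottle",ray(d["top"],(118,275),.03),"tip",ray(d["top"],(325,182),.058))
E
```

```text
jar base [0.47955642 0.16227099] -26.562723777262683 [[-1.4, 0.6], [-0.7, 0.6], [-0.2, 0.6], [-2.1, -0.6], [0.4, -0.9], [0.3, -0.4], [-0.0, -1.2], [-0.5, -0.9], [0.0, -0.6], [0.4, -0.5], [-0.7, -1.1]]
lid [ 0.4364267  -0.21465071  0.01999077] [-13.53151365   9.63234199] [[-0.0, 0.6], [-0.6, 1.2], [0.3, 0.2], [0.4, -0.5], [0.2, -0.3], [-0.2, 0.1], [-0.8, -1.4], [1.4, -0.2], [0.1, 0.0], [-1.6, 0.9], [-1.2, 0.2]]
amber [ 0.58368552 -0.43361053  0.05      ] bottle [0.57031916 0.44032453 0.03      ] tip [7.66010253e-01 1.79809530e-04 5.80000000e-02]
```

```bash
cat >> h.py <<'E'
UP=np.array([0,0,1.])
def tool(psi,th): # tool tilted so that it points back by th against heading psi (deg); closing along lateral
    a=np.radians(psi);u=np.array([np.cos(a),np.sin(a),0]);l=np.array([-np.sin(a),np.cos(a),0])
    z=-UP*np.cos(np.radians(th))-u*np.sin(np.radians(th))
    return np.c_[np.cross(l,z),l,z]
def go(s,M,tcp):
    O=np.array(s["orientation"])
    print("trans",np.round(O.T@(np.array(tcp)-s["eef_pos"]),4).tolist(),"twist",np.round(R.from_matrix(O.T@M).as_rotvec(degrees=True),2).tolist())
def st(s):
    print("t",round(s["t"],2),"q",np.round(s["q"],1).tolist(),"p",np.round(s["eef_pos"],4).tolist(),"F",np.round(s["force"],1).tolist(),"gap",round(s["finger_gap"],4))
E
cat > step.py <<'E'
from bench import env,get_image
from h import *
s=env.observe(); st(s)
E
python3 - <<'E'
from step import *
psi=-26.6;u=np.array([np.cos(np.radians(psi)),np.sin(np.radians(psi)),0])
g=np.array([.4796,.1623,0])+.095*u+[0,0,.038]
M=tool(psi,40)
print(g,(g+.019*M[:,2]))
go(s,M,g+.019*M[:,2]-.10*M[:,2])
E
```

```text
t 0.15 q [58.0, 10.4, 92.1, -0.0, 77.6, -11.8] p [0.1979, 0.5394, 0.238] F [-1.4, 0.5, 0.1] gap 0.088
[0.56454465 0.11976289 0.038     ] [0.55362438 0.12523135 0.02344516]
trans [-0.5406, -0.2733, 0.1382] twist [-2.32, 39.95, 6.15]
```

play_rows([
  {"grip": 1,"translation": [-0.2,-0.1,0.0],"twist": [0,10,2]},
  {"grip": 1,"translation": [-0.54,-0.273,0.04],"twist": [-2.3,40,6.15]},
  {"grip": 1,"translation": [-0.54,-0.273,0.04],"twist": [-2.3,40,6.15]},
  {"grip": 1,"translation": [-0.54,-0.273,0.04],"twist": [-2.3,40,6.15]},
  {"grip": 1,"translation": [-0.54,-0.273,0.04],"twist": [-2.3,40,6.15]},
  {"grip": 1,"translation": [-0.54,-0.273,0.04],"twist": [-2.3,40,6.15]},
  {"grip": 1,"translation": [-0.54,-0.273,0.04],"twist": [-2.3,40,6.15]},
  {"grip": 1,"translation": [-0.54,-0.273,0.04],"twist": [-2.3,40,6.15]},
  {"grip": 1,"translation": [-0.54,-0.273,0.04],"twist": [-2.3,40,6.15]},
  {"grip": 1,"translation": [-0.54,-0.273,0.04],"twist": [-2.3,40,6.15]},
  {"grip": 1,"translation": [-0.54,-0.273,0.04],"twist": [-2.3,40,6.15]},
  {"grip": 1,"translation": [-0.54,-0.273,0.04],"twist": [-2.3,40,6.15]},
  {"grip": 1,"translation": [-0.54,-0.273,0.04],"twist": [-2.3,40,6.15]},
  {"grip": 1,"translation": [-0.54,-0.273,0.04],"twist": [-2.3,40,6.15]},
])

```text
t: 1.9
eef_pos: [0.6105, 0.0985, 0.1992]
orientation: [[-0.686, 0.446, -0.575], [0.341, 0.895, 0.288], [0.643, 0.001, -0.766]]
force: [-0.7, -0.2, 0.5]
finger_gap: 0.0886
finger_force: 0.0
```

```bash
python3 - <<'E'
from step import *
r=get_image("wrist");im=r["color"].copy()
psi=-26.56;P=jarP([.4796,.1623,np.radians(psi)])([(a,h,z) for h in(64,0) for a,z in((32,0),(-32,0),(-32,120),(32,120))])
for p in proj(r,P): cv2.circle(im,tuple(int(v) for v in np.round(p)),4,(0,0,255),1)
cv2.imwrite("pics/w1.png",im)
import pickle;pickle.dump((s,r),open("d1.pkl","wb"))
u=np.array([np.cos(np.radians(psi)),np.sin(np.radians(psi)),0])
M=tool(psi,40);go(s,M,np.array([.4796,.1623,0])+.095*u+[0,0,.038]+.019*M[:,2])
E
```

```text
t 1.9 q [-7.9, 42.8, 59.9, 13.1, 115.2, -69.9] p [0.6105, 0.0985, 0.1992] F [-0.7, -0.2, 0.5] gap 0.0886
trans [-0.065, -0.0016, 0.175] twist [0.01, -0.03, 0.09]
```

View pics/w1.png

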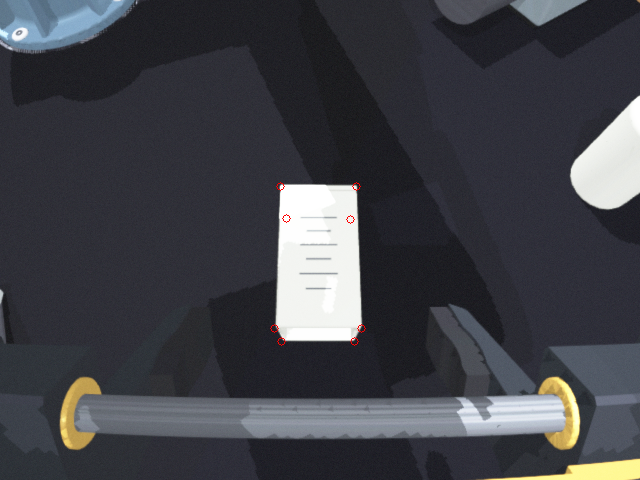

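The projected corners land within ~2 px of the jar at (280-360, 187-341), and the open mouth is at the bottom (near y=335). Descending and gripping.

play_rows([
  {"grip": 1,"translation": [-0.05,-0.0016,0.02],"twist": [0,0,0]},
  {"grip": 1,"translation": [-0.065,-0.0016,0.06],"twist": [0,0,0]},
  {"grip": 1,"translation": [-0.065,-0.0016,0.1],"twist": [0,0,0]},
  {"grip": 1,"translation": [-0.065,-0.0016,0.13],"twist": [0,0,0]},
  {"grip": 1,"translation": [-0.065,-0.0016,0.155],"twist": [0,0,0]},
  {"grip": 1,"translation": [-0.065,-0.0016,0.175],"twist": [0,0,0]},
  {"grip": 1,"translation": [-0.065,-0.0016,0.175],"twist": [0,0,0]},
  {"grip": 0.3,"translation": [-0.065,-0.0016,0.175],"twist": [0,0,0]},
  {"grip": 0.3,"translation": [-0.065,-0.0016,0.175],"twist": [0,0,0]},
  {"grip": 0.3,"translation": [-0.065,-0.0016,0.175],"twist": [0,0,0]},
  {"grip": 0.3,"translation": [-0.065,-0.0016,0.175],"twist": [0,0,0]},
], grip_force=40)

```text
t: 3.32
eef_pos: [0.5552, 0.124, 0.0237]
orientation: [[-0.686, 0.448, -0.573], [0.342, 0.894, 0.289], [0.642, 0.002, -0.767]]
force: [3.4, -0.6, 3.8]
finger_gap: 0.0637
finger_force: 40.0
```

play_rows([
  {"grip": 0.3,"translation": [0.02,0,-0.024],"twist": [0,0,0]},
  {"grip": 0.3,"translation": [0.045,0,-0.054],"twist": [0,0,0]},
  {"grip": 0.3,"translation": [0.071,0,-0.085],"twist": [0,0,0]},
  {"grip": 0.3,"translation": [0.071,0,-0.085],"twist": [0,0,0]},
])

```text
t: 3.82
eef_pos: [0.5564, 0.1238, 0.1364]
orientation: [[-0.689, 0.448, -0.57], [0.343, 0.894, 0.288], [0.639, 0.003, -0.77]]
force: [-1.0, 0.2, -3.4]
finger_gap: 0.064
finger_force: 40.0
```

```bash
python3 - <<'E'
from step import *
psi=5.7;u=np.array([np.cos(np.radians(psi)),np.sin(np.radians(psi)),0]);b=np.array([.5,.05,0])
for th,dz in((15,.08),(-20,.08),(-50,.05)):
    M=tool(psi,th);go(s,M,b-.0063*u+UP*(.097+dz)+.019*M[:,2])
E
```

```text
t 3.83 q [-6.6, 39.9, 72.3, 13.2, 105.3, -70.9] p [0.5564, 0.1238, 0.1364] F [-1.0, 0.2, -3.4] gap 0.064
trans [0.0351, -0.0972, -0.0002] twist [15.09, -23.97, -28.82]
trans [0.028, -0.0911, -0.0067] twist [5.95, -57.99, -33.23]
trans [0.0072, -0.0868, 0.0077] twist [-3.03, -87.04, -35.62]
```

play_rows([
  {"grip": 0.3,"translation": [0.035,-0.097,0],"twist": [15.1,-24,-28.8]},
  {"grip": 0.3,"translation": [0.035,-0.097,0],"twist": [15.1,-24,-28.8]},
  {"grip": 0.3,"translation": [0.035,-0.097,0],"twist": [15.1,-24,-28.8]},
  {"grip": 0.3,"translation": [0.035,-0.097,0],"twist": [15.1,-24,-28.8]},
  {"grip": 0.3,"translation": [0.028,-0.091,-0.007],"twist": [6,-58,-33.2]},
  {"grip": 0.3,"translation": [0.028,-0.091,-0.007],"twist": [6,-58,-33.2]},
  {"grip": 0.3,"translation": [0.028,-0.091,-0.007],"twist": [6,-58,-33.2]},
  {"grip": 0.3,"translation": [0.028,-0.091,-0.007],"twist": [6,-58,-33.2]},
  {"grip": 0.3,"translation": [0.0072,-0.0868,0.0077],"twist": [-3.03,-87.04,-35.62]},
  {"grip": 0.3,"translation": [0.0072,-0.0868,0.0077],"twist": [-3.03,-87.04,-35.62]},
  {"grip": 0.3,"translation": [0.0072,-0.0868,0.0077],"twist": [-3.03,-87.04,-35.62]},
  {"grip": 0.3,"translation": [0.0072,-0.0868,0.0077],"twist": [-3.03,-87.04,-35.62]},
  {"grip": 0.3,"translation": [0.0072,-0.0868,0.0077],"twist": [-3.03,-87.04,-35.62]},
  {"grip": 0.3,"translation": [0.0072,-0.0868,0.0077],"twist": [-3.03,-87.04,-35.62]},
])

```text
t: 5.58
eef_pos: [0.5012, 0.0544, 0.1444]
orientation: [[-0.662, -0.095, 0.744], [-0.061, 0.995, 0.073], [-0.747, 0.003, -0.664]]
force: [-0.1, -0.2, -2.4]
finger_gap: 0.0636
finger_force: 40.0
```

```bash
python3 - <<'E'
from step import *
print(np.round(s["orientation"],3).tolist())
psi=5.7;u=np.array([np.cos(np.radians(psi)),np.sin(np.radians(psi)),0]);b=np.array([.5,.05,0])
M=tool(psi,-50)
for dz in(.05,.01,.0): go(s,M,b-.0063*u+UP*(.097+dz)+.019*M[:,2])
r=get_image("side");im=r["color"].copy()
c,t=np.cos(np.radians(psi)),np.sin(np.radians(psi))
P=[b+np.array([x*c-y*t,x*t+y*c,z]) for z in(.05,.17) for x,y in((.032,.032),(-.032,.032),(-.032,-.032),(.032,-.032))]
pp=proj(r,P);print(pp.round())
big=cv2.resize(im[150:390,200:440],None,fx=2.5,fy=2.5,interpolation=cv2.INTER_CUBIC)
for p in pp: cv2.circle(big,tuple(int(v) for v in np.round((p-[200,150])*2.5)),4,(0,0,255),1)
cv2.imwrite("pics/s2.png",big)
E
```

```text
t 5.58 q [-19.0, -13.8, 142.4, 72.8, 19.0, -178.6] p [0.5012, 0.0544, 0.1444] F [-0.1, -0.2, -2.4] gap 0.0636
[[-0.662, -0.095, 0.744], [-0.061, 0.995, 0.073], [-0.747, 0.003, -0.664]]
trans [0.0027, -0.0043, 0.0114] twist [-0.08, -1.64, -0.3]
trans [0.0326, -0.0044, 0.038] twist [-0.08, -1.64, -0.3]
trans [0.0401, -0.0044, 0.0446] twist [-0.08, -1.64, -0.3]
[[346. 277.]
 [379. 280.]
 [381. 259.]
 [349. 256.]
 [348. 228.]
 [383. 231.]
 [385. 211.]
 [351. 208.]]
```

View pics/s2.png

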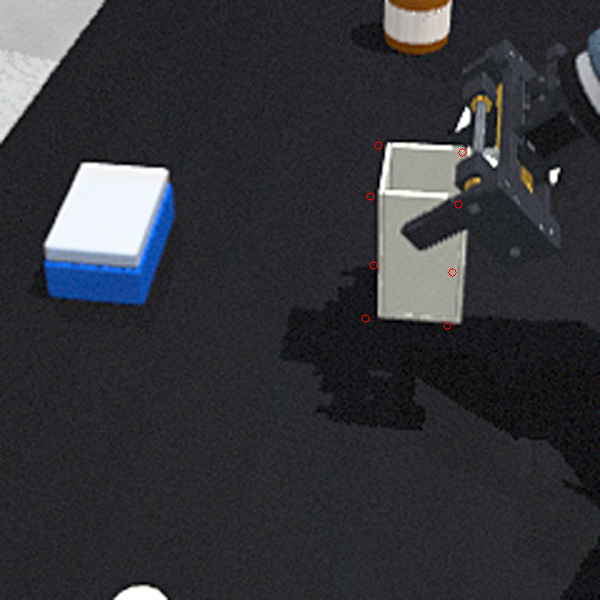

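The jar is hanging upright from the fingers, rim at about (380-470, 145-195). The joints are near their limits, though (q6, and q3 folded), so I'll fit the arm geometry from the observed states and choose a better standing pose.

```bash
cat > kin.py <<'E'
from h import *
import pickle
def fk(k,q):
    a1,d1,L2,L3,a3,d6,D,o6=k
    q=np.radians(q)
    A=R.from_euler('z',q[0]).as_matrix();B=R.from_euler('y',q[1]).as_matrix();C=R.from_euler('y',q[1]+q[2]).as_matrix()
    W=(R.from_euler('z',q[3])*R.from_euler('y',q[4])*R.from_euler('z',q[5]+o6)).as_matrix()
    M=A@C@W
    p=A@(np.array([a1,D,d1])+B@[0,0,L2]+C@[a3,0,L3])+d6*M[:,2]
    return p,M
def ik(k,p,M,q0):
    lo=[-170,-50,20,-62,3,-175];hi=[170,116,145,242,148,175]
    def f(q):
        P,N=fk(k,q);return np.r_[(P-p)*5,R.from_matrix(N.T@M).as_rotvec()]
    o=least_squares(f,np.clip(q0,np.array(lo)+1,np.array(hi)-1),bounds=(lo,hi));return o.x,np.abs(o.fun).max()
E
python3 - <<'E'
from step import *
from kin import *
S=[([58.023,10.359,92.074,0,77.567,-11.82],[.198,.54,.239],None)]
for n in [(s["q"],s["eef_pos"],s["orientation"])]: S.append(n)
s1=pickle.load(open("d1.pkl","rb"))[0];S.append((s1["q"],s1["eef_pos"],s1["orientation"]))
S.append(([-6.6,39.9,72.3,13.2,105.3,-70.9],[.5564,.1238,.1364],None))
def f(k):
    e=[]
    for q,p,M in S:
        P,N=fk(k,np.array(q));e.append((P-p)*5)
        if M is not None:e.append(R.from_matrix(N.T@np.array(M)).as_rotvec())
    return np.concatenate(e)
best=min((least_squares(f,[.1,.4,.4,.4,0,.2,D,o]) for D in(-.1,.1) for o in(0,1.6,3.1,-1.6)),key=lambda o:o.cost)
k=best.x;print(np.round(k,4),np.abs(best.fun).max());pickle.dump(k,open("k.pkl","wb"))
for b in((.58,.12),(.55,.0),(.6,.12),(.6,.0)):
  for psi in(-25,-15,-5):
    u=np.array([np.cos(np.radians(psi)),np.sin(np.radians(psi)),0]);M=tool(psi,-50)
    q,e=min((ik(k,np.r_[b,0]-.0063*u+UP*.097+.019*M[:,2],M,q0) for q0 in([-10,40,70,0,30,-100],)),key=lambda a:a[1])
    print(b,psi,q.round(),round(e,4))
E
```

```text
t 5.62 q [-19.0, -13.8, 142.3, 72.8, 19.0, -178.7] p [0.502, 0.0543, 0.1452] F [-0.2, -0.3, -2.6] gap 0.0636
[-1.0000e-04  3.1370e-01  4.3790e-01  5.1470e-01  8.5600e-02  3.1130e-01
  1.1800e-01 -4.7124e+00] 0.0017471425057406786
(0.58, 0.12) -25 [ 12.  15. 117. -62.  27.  -1.] 0.158
(0.58, 0.12) -15 [  7.  12. 121. -62.  15. -12.] 0.1506
(0.58, 0.12) -5 [  1.  10. 125. -62.   3. -23.] 0.1169
(0.55, 0.0) -25 [ -7.   6. 128. -62.  11. -15.] 0.1512
(0.55, 0.0) -15 [-11.   5. 131. -62.   3. -25.] 0.1238
(0.55, 0.0) -5 [ -16.    4.  132.   78.    7. -175.] 0.1219
(0.6, 0.12) -25 [ 12.  17. 114. -62.  27.  -2.] 0.152
(0.6, 0.12) -15 [  6.  14. 119. -62.  15. -13.] 0.1451
(0.6, 0.12) -5 [  1.  13. 123. -62.   3. -24.] 0.1116
(0.6, 0.0) -25 [ -6.  12. 121. -62.  13. -14.] 0.1445
(0.6, 0.0) -15 [-10.  11. 124. -62.   3. -24.] 0.1144
(0.6, 0.0) -5 [ -14.   10.  125.   79.    5. -175.] 0.1109
```

```bash
python3 - <<'E'
from step import *
from kin import *
k=pickle.load(open("k.pkl","rb"));q0=np.array(s["q"])
for b in((.52,.1),(.6,.1),(.55,0)):
  for psi in range(-120,121,20):
    u=np.array([np.cos(np.radians(psi)),np.sin(np.radians(psi)),0]);M=tool(psi,-50)
    p=np.r_[b,0]-.0063*u+UP*.098+.019*M[:,2]
    sols=[ik(k,p,M,np.r_[0,30,110,a,c,d]) for a in(-40,30,100,200) for c in (40,90) for d in(-120,0,120)]
    sols=[q for q,e in sols if e<2e-3]; sols.sort(key=lambda q:abs(q-q0).max())
    if sols: print(b,psi,sols[0].round())
E
```

```text
t 5.62 q [-19.0, -13.8, 142.3, 72.8, 19.0, -178.7] p [0.502, 0.0543, 0.1452] F [-0.2, -0.3, -2.6] gap 0.0636
(0.52, 0.1) -120 [ 16.  43.  79. -33.  97.  53.]
(0.52, 0.1) -100 [ 20.  38.  88. -42.  86.  45.]
(0.52, 0.1) -80 [ 23.  32.  98. -51.  73.  39.]
(0.52, 0.1) 0 [ -4.   6. 138. 168.  13.  99.]
(0.52, 0.1) 20 [-19.   5. 138. 101.  29. 140.]
(0.52, 0.1) 40 [-28.  10. 132.  77.  47. 141.]
(0.52, 0.1) 60 [-30.  17. 122.  61.  61. 138.]
(0.52, 0.1) 80 [-29.  24. 111.  49.  73. 134.]
(0.52, 0.1) 100 [-25.  31.  99.  39.  85. 129.]
(0.52, 0.1) 120 [-19.  38.  89.  30.  95. 122.]
(0.6, 0.1) -120 [ 14.  51.  65. -34. 101.  49.]
(0.6, 0.1) -100 [ 18.  45.  76. -43.  89.  40.]
(0.6, 0.1) -80 [ 20.  38.  88. -52.  74.  34.]
(0.6, 0.1) 0 [ -3.  14. 127. 169.  11.  99.]
(0.6, 0.1) 20 [-15.  14. 127. 100.  26. 144.]
(0.6, 0.1) 40 [-23.  18. 121.  77.  44. 147.]
(0.6, 0.1) 60 [-25.  24. 111.  62.  60. 144.]
(0.6, 0.1) 80 [-25.  31.  99.  50.  74. 140.]
(0.6, 0.1) 100 [-22.  39.  87.  41.  87. 134.]
(0.6, 0.1) 120 [-17.  45.  75.  32.  99. 126.]
(0.55, 0) -120 [  7.  43.  80. -38.  92.  48.]
(0.55, 0) -100 [ 10.  37.  90. -47.  80.  41.]
(0.55, 0) -80 [ 12.  30. 102. -57.  66.  35.]
(0.55, 0) -20 [ -7.  10. 132. 222.  15.  58.]
(0.55, 0) 0 [-22.   7. 136. 123.  20. 132.]
(0.55, 0) 20 [-33.  10. 132.  87.  38. 143.]
(0.55, 0) 40 [-39.  16. 124.  68.  54. 141.]
(0.55, 0) 60 [-39.  23. 113.  55.  67. 138.]
(0.55, 0) 80 [-36.  30. 102.  44.  80. 133.]
(0.55, 0) 100 [-32.  37.  90.  35.  91. 127.]
(0.55, 0) 120 [-26.  43.  80.  26. 101. 118.]
```

```bash
python3 - <<'E'
from step import *
from kin import *
k=pickle.load(open("k.pkl","rb"));q=np.array(s["q"])
def pose(b,psi,th,gz):
    u=np.array([np.cos(np.radians(psi)),np.sin(np.radians(psi)),0]);M=tool(psi,th)
    return np.r_[b,0]+UP*gz+.019*M[:,2],M
from scipy.spatial.transform import Slerp
cur=(s["eef_pos"],np.array(s["orientation"]))
W=[((.51,.05),5.7,-20,.18),((.53,.05),5.7,15,.2),((.56,.05),-40,10,.2),((.56,.05),-94,0,.2),((.56,.05),-94,-50,.16),((.56,.05),-94,-50,.099)]
for w in W:
    n=pose(*w); go(s,n[1],n[0])
    sl=Slerp([0,1],R.from_matrix([cur[1],n[1]]));mx=0
    for a in np.linspace(.1,1,10):
        q1,e=ik(k,cur[0]+a*(n[0]-cur[0]),sl(a).as_matrix(),q);mx=max(mx,e,);j=abs(q1-q).max();q=q1
    print(w,q.round(),round(mx,4),"lastjump",j.round(1));cur=n
E
```

```text
t 5.62 q [-19.0, -13.8, 142.3, 72.8, 19.0, -178.7] p [0.502, 0.0543, 0.1452] F [-0.2, -0.3, -2.6] gap 0.0636
trans [-0.022, -0.005, -0.0008] twist [-0.04, 28.41, -0.14]
((0.51, 0.05), 5.7, -20, 0.18) [ -11.   -5.  120.    8.   46. -111.] 0.0 lastjump 3.4
trans [-0.0423, -0.007, -0.0074] twist [0.01, 63.41, -0.15]
((0.53, 0.05), 5.7, 15, 0.2) [  -6.   18.   91.   -3.   86. -101.] 0.0 lastjump 3.8
trans [-0.0635, -0.0075, 0.0172] twist [15.67, 55.17, 44.84]
((0.56, 0.05), -40, 10, 0.2) [-10.  17.  92.   5.  80. -61.] 0.0 lastjump 4.1
trans [-0.0649, -0.0099, 0.0191] twist [41.8, 35.28, 92.91]
((0.56, 0.05), -94, 0, 0.2) [-7. 12. 97.  0. 71. -3.] 0.0 lastjump 6.2
trans [-0.0384, -0.0243, 0.0393] twist [75.4, -1.21, 65.03]
((0.56, 0.05), -94, -50, 0.16) [ 15.  32.  89. -47.  83.  35.] 0.0 lastjump 3.8
trans [0.0072, -0.0243, 0.0798] twist [75.4, -1.21, 65.03]
((0.56, 0.05), -94, -50, 0.099) [ 15.  37.  90. -48.  79.  39.] 0.0 lastjump 0.6
```

play_rows([
  {"grip": 0.3,"translation": [-0.022,-0.005,0],"twist": [0,28.4,0]},
  {"grip": 0.3,"translation": [-0.022,-0.005,0],"twist": [0,28.4,0]},
  {"grip": 0.3,"translation": [-0.022,-0.005,0],"twist": [0,28.4,0]},
  {"grip": 0.3,"translation": [-0.042,-0.007,-0.007],"twist": [0,63.4,0]},
  {"grip": 0.3,"translation": [-0.042,-0.007,-0.007],"twist": [0,63.4,0]},
  {"grip": 0.3,"translation": [-0.042,-0.007,-0.007],"twist": [0,63.4,0]},
  {"grip": 0.3,"translation": [-0.042,-0.007,-0.007],"twist": [0,63.4,0]},
  {"grip": 0.3,"translation": [-0.042,-0.007,-0.007],"twist": [0,63.4,0]},
])

```text
t: 6.62
eef_pos: [0.5278, 0.0485, 0.1823]
orientation: [[-0.961, -0.097, -0.259], [-0.094, 0.995, -0.026], [0.26, -0.001, -0.966]]
force: [0.1, 0.5, -2.3]
finger_gap: 0.0637
finger_force: 40.0
```

```bash
cat >> h.py <<'E'
def pose(b,psi,th,gz):
    M=tool(psi,th);return np.r_[b,0]+UP*gz+.019*M[:,2],M
E
python3 - <<'E'
from step import *
for w in [((.56,.05),-40,10,.2),((.56,.05),-94,0,.2),((.56,.05),-94,-50,.16)]:
    n=pose(*w); go(s,n[1],n[0])
E
```

```text
t 6.62 q [-5.8, 18.6, 90.1, -3.0, 86.1, -100.8] p [0.5278, 0.0485, 0.1823] F [0.1, 0.5, -2.3] gap 0.0637
trans [-0.0292, 0.0007, -0.0068] twist [-9.92, -4.78, 44.51]
trans [-0.0315, -0.0017, -0.0071] twist [-13.1, -11.03, 98.95]
trans [-0.0378, -0.016, 0.0256] twist [31.14, -47.17, 99.05]
```

play_rows([
  {"grip": 0.3,"translation": [-0.029,0.001,-0.007],"twist": [-9.9,-4.8,44.5]},
  {"grip": 0.3,"translation": [-0.029,0.001,-0.007],"twist": [-9.9,-4.8,44.5]},
  {"grip": 0.3,"translation": [-0.029,0.001,-0.007],"twist": [-9.9,-4.8,44.5]},
  {"grip": 0.3,"translation": [-0.029,0.001,-0.007],"twist": [-9.9,-4.8,44.5]},
  {"grip": 0.3,"translation": [-0.0315,-0.0017,-0.007],"twist": [-13.1,-11.0,98.95]},
  {"grip": 0.3,"translation": [-0.0315,-0.0017,-0.007],"twist": [-13.1,-11.0,98.95]},
  {"grip": 0.3,"translation": [-0.0315,-0.0017,-0.007],"twist": [-13.1,-11.0,98.95]},
  {"grip": 0.3,"translation": [-0.0315,-0.0017,-0.007],"twist": [-13.1,-11.0,98.95]},
  {"grip": 0.3,"translation": [-0.0315,-0.0017,-0.007],"twist": [-13.1,-11.0,98.95]},
  {"grip": 0.3,"translation": [-0.0378,-0.016,0.0256],"twist": [31.14,-47.17,99.05]},
  {"grip": 0.3,"translation": [-0.0378,-0.016,0.0256],"twist": [31.14,-47.17,99.05]},
  {"grip": 0.3,"translation": [-0.0378,-0.016,0.0256],"twist": [31.14,-47.17,99.05]},
  {"grip": 0.3,"translation": [-0.0378,-0.016,0.0256],"twist": [31.14,-47.17,99.05]},
  {"grip": 0.3,"translation": [-0.0378,-0.016,0.0256],"twist": [31.14,-47.17,99.05]},
  {"grip": 0.3,"translation": [-0.0378,-0.016,0.0256],"twist": [31.14,-47.17,99.05]},
  {"grip": 0.3,"translation": [-0.0378,-0.016,0.0256],"twist": [31.14,-47.17,99.05]},
])

```text
t: 8.62
eef_pos: [0.5582, 0.036, 0.1484]
orientation: [[0.049, 0.997, -0.052], [0.645, -0.071, -0.761], [-0.762, 0.004, -0.647]]
force: [-0.3, -0.4, -3.0]
finger_gap: 0.0632
finger_force: 40.0
```

```bash
python3 - <<'E'
from step import *
for gz in (.16,.11,.099,.097):
    n=pose((.56,.05),-94,-50,gz); go(s,n[1],n[0])
psi=-94;M=np.array(s["orientation"]);g=s["eef_pos"]-.019*M[:,2]
u=np.array([np.cos(np.radians(psi)),np.sin(np.radians(psi)),0]);l=np.cross(UP,u)
c=g+.0063*u
P=[c+a*l*.032+e*u*.032+UP*h for h in(-.097,.023) for a,e in((1,1),(-1,1),(-1,-1),(1,-1))]
r=get_image("side");pp=proj(r,P);print(pp.round(1).tolist())
o=(pp.mean(0)-100).astype(int);big=cv2.resize(r["color"][o[1]:o[1]+200,o[0]:o[0]+200],None,fx=3,fy=3,interpolation=cv2.INTER_CUBIC)
for p in pp: cv2.circle(big,tuple(int(v) for v in np.round((p-o)*3+1)),4,(0,0,255),1)
cv2.imwrite("pics/s3.png",big)
E
```

```text
t 8.62 q [14.7, 31.3, 89.6, -46.7, 82.9, 35.3] p [0.5582, 0.036, 0.1484] F [-0.3, -0.4, -3.0] gap 0.0632
trans [0.0001, 0.0008, 0.0008] twist [0.06, -0.32, -0.23]
trans [0.0382, 0.0006, 0.0331] twist [0.06, -0.32, -0.23]
trans [0.0466, 0.0006, 0.0402] twist [0.06, -0.32, -0.23]
trans [0.0481, 0.0006, 0.0415] twist [0.06, -0.32, -0.23]
[[325.3, 243.5], [355.3, 249.5], [346.8, 269.6], [315.6, 263.1], [325.3, 195.3], [357.5, 200.9], [348.5, 220.3], [314.8, 214.0]]
```

View pics/s3.png

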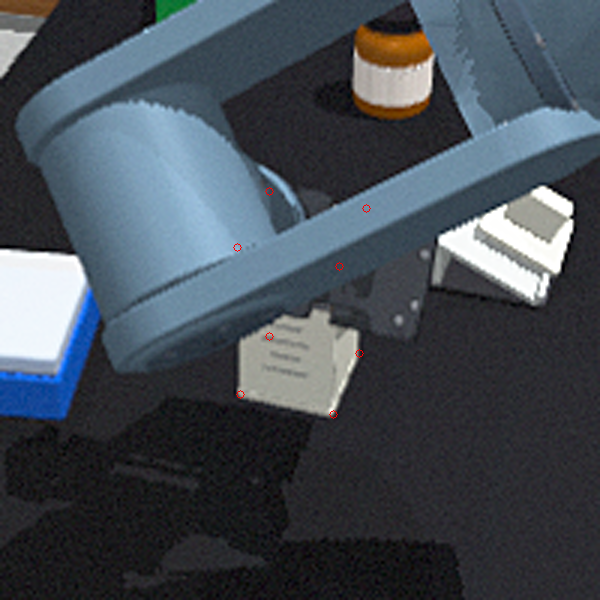

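The jar is upright in the grip, and its base corners at (240,394), (333,413) and (360,352) match the prediction. Lowering.

play_rows([
  {"grip": 0.3,"translation": [0.025,0.0006,0.022],"twist": [0,-0.3,-0.2]},
  {"grip": 0.3,"translation": [0.042,0.0006,0.0363],"twist": [0,-0.3,-0.2]},
  {"grip": 0.3,"translation": [0.0466,0.0006,0.0402],"twist": [0,-0.3,-0.2]},
  {"grip": 0.3,"translation": [0.0466,0.0006,0.0402],"twist": [0,-0.3,-0.2]},
  {"grip": 0.3,"translation": [0.0475,0.0006,0.041],"twist": [0,-0.3,-0.2]},
  {"grip": 0.3,"translation": [0.0475,0.0006,0.041],"twist": [0,-0.3,-0.2]},
])

```text
t: 9.43
eef_pos: [0.559, 0.0356, 0.0865]
orientation: [[0.047, 0.998, -0.052], [0.64, -0.07, -0.765], [-0.767, 0.003, -0.642]]
force: [0.8, -0.1, -3.5]
finger_gap: 0.0639
finger_force: 40.0
```

play_rows([
  {"grip": 0.3,"translation": [0.0008,0,0.0006],"twist": [0,0,0]},
  {"grip": 0.3,"translation": [0.0012,0,0.001],"twist": [0,0,0]},
  {"grip": 0.3,"translation": [0.0012,0,0.001],"twist": [0,0,0]},
])

```text
t: 9.8
eef_pos: [0.5587, 0.0356, 0.0848]
orientation: [[0.047, 0.998, -0.052], [0.64, -0.07, -0.765], [-0.767, 0.002, -0.641]]
force: [-0.9, 2.0, 2.9]
finger_gap: 0.0638
finger_force: 40.0
```

Contact is felt (Fz −3.5 → +2.9). Releasing and backing off along the tool axis.

play_rows([
  {"grip": 0.6,"translation": [0,0,0],"twist": [0,0,0]},
  {"grip": 1,"translation": [0,0,0],"twist": [0,0,0]},
  {"grip": 1,"translation": [0,0,0],"twist": [0,0,0]},
  {"grip": 1,"translation": [0,0,0],"twist": [0,0,0]},
  {"grip": 1,"translation": [0,0,-0.02],"twist": [0,0,0]},
  {"grip": 1,"translation": [0,0,-0.05],"twist": [0,0,0]},
  {"grip": 1,"translation": [0,0,-0.09],"twist": [0,0,0]},
  {"grip": 1,"translation": [-0.03,0,-0.12],"twist": [0,0,0]},
  {"grip": 1,"translation": [-0.08,0,-0.15],"twist": [0,0,0]},
  {"grip": 1,"translation": [-0.08,0,-0.15],"twist": [0,0,0]},
])

```text
t: 11.05
eef_pos: [0.5651, 0.1006, 0.2483]
orientation: [[0.054, 0.998, -0.046], [0.642, -0.069, -0.763], [-0.765, 0.012, -0.644]]
force: [-0.1, -0.5, -0.7]
finger_gap: 0.0883
finger_force: 0.0
```

```bash
python3 - <<'E'
from step import *
from kin import *
k=pickle.load(open("k.pkl","rb"))
# lid pose: rest yaw estimate from top view plate edges, lid refit with phi tied
d=pickle.load(open("d0.pkl","rb"))
tl=lambda a:np.array([[385+(u-400)/5-.4,290+v/5-.4] for u,v in a]);sl=lambda a:np.array([[370+(u-400)/4.4444-.4,180+v/4.4444-.4] for u,v in a])
T=tl([(535,155),(712,165),(692,330),(520,320)]);LT=np.array([(36,36,13),(36,-36,13),(-36,-36,13),(-36,36,13)])/1000
S=sl([(512,125),(632,190),(545,50),(570,68),(648,108),(625,142),(552,105)])
LS=np.array([(36,36,13),(-36,36,13),(36,-36,13),(22,9,45),(-22,9,45),(-22,9,13),(22,9,13)])/1000
def g(p):
    M=lidR(p[3],0);f=lambda L:L@M.T+p[:3]
    return np.r_[(proj(d["top"],f(LT))-T).ravel(),(proj(d["side"],f(LS))-S).ravel()]
o=least_squares(g,[.4,-.2,.03,0],loss='soft_l1');print("lid",o.x[:3],np.degrees(o.x[3]),np.abs(g(o.x)).max())
a=ray(d["top"],tl([(475,68)])[0],.05);b=ray(d["top"],tl([(742,90)])[0],.05);print("rest far edge",a,b,np.degrees(np.arctan2(b[0]-a[0],-(b[1]-a[1]))))
M=lidR(o.x[3],0);p=o.x[:3]
# tool: z=-lid z, y = +-lid y ; grasp at lid z=32mm ; pre-grasp 120mm back, tool closing along lid y
for sg in(1,-1):
    N=np.c_[np.cross(sg*M[:,1],-M[:,2]),sg*M[:,1],-M[:,2]]
    tcp=p+M[:,2]*.032+.019*N[:,2]
    q,e=ik(k,tcp-.12*N[:,2],N,s["q"]);print(sg,q.round(),e);q,e=ik(k,tcp,N,q);print(q.round(),e,tcp)
    go(s,N,tcp-.12*N[:,2])
r=get_image("side");cv2.imwrite("pics/s4.png",r["color"][130:330,230:470].repeat(3,0).repeat(3,1))
pickle.dump(r,open("s4.pkl","wb"))
E
```

```text
t 11.05 q [20.2, 27.7, 81.8, -44.6, 94.2, 30.9] p [0.5651, 0.1006, 0.2483] F [-0.1, -0.5, -0.7] gap 0.0883
lid [ 0.4367601  -0.21413344  0.01823948] -3.936623257076452 1.7451857880348598
rest far edge [ 0.5041187  -0.15452624  0.05      ] [ 0.49433017 -0.26616769  0.05      ] -5.010779247506862
1 [ -61.  -16.  133.   27.   51. -162.] 2.7271474850305874e-09
[ -53.    7.  130.   38.   32. -170.] 2.5951463200613034e-14 [ 0.43127903 -0.21375626  0.03002148]
trans [-0.1259, -0.1636, 0.3162] twist [-54.69, 20.04, -72.31]
-1 [-61. -16. 133.  27.  51.  18.] 6.377879227953679e-09
[-53.   7. 130.  38.  32.  10.] 3.7470027081099033e-14 [ 0.43127903 -0.21375626  0.03002148]
trans [-0.1259, -0.1636, 0.3162] twist [21.07, 57.52, 92.93]
```

View pics/s4.png

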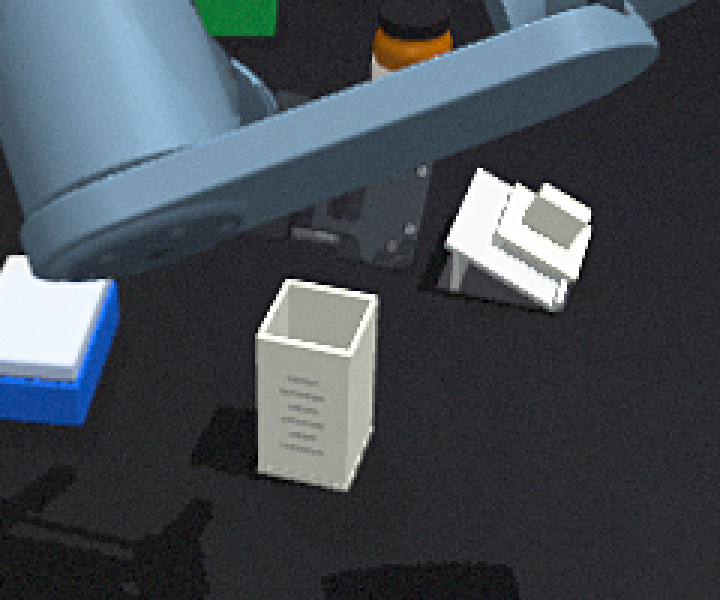

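The jar stands upright, its base at (258-350, 470-490) with the rim level. Next is the lid pre-grasp.

```bash
cat >> kin.py <<'E'
from scipy.spatial.transform import Slerp
def path(k,q,cur,n):
    sl=Slerp([0,1],R.from_matrix([cur[1],n[1]]));mx=0;J=0
    for a in np.linspace(.05,1,20):
        q1,e=ik(k,cur[0]+a*(n[0]-cur[0]),sl(a).as_matrix(),q);mx=max(mx,e);J=max(J,abs(q1-q).max());q=q1
    print("end",q.round(),"err",round(mx,4),"jump",round(J,1));return q
def lidtool(p,M,back,h=.018):
    N=np.c_[np.cross(-M[:,1],-M[:,2]),-M[:,1],-M[:,2]];return p+M[:,2]*(h+back),N
E
python3 - <<'E'
from step import *
from kin import *
k=pickle.load(open("k.pkl","rb"));q=s["q"];cur=(s["eef_pos"],np.array(s["orientation"]))
M=lidR(np.radians(-4.2),0);p=np.array([.4368,-.2141,.0182])
mid=(np.array([.50,-.03,.30]),pose((0,0),-94,0,0)[1]);go(s,mid[1],mid[0]);q=path(k,q,cur,mid)
n=lidtool(p,M,.14);go(s,n[1],n[0]);q=path(k,q,mid,n)
n2=lidtool(p,M,0);path(k,q,n,n2)
E
```

```text
t 11.1 q [20.2, 27.9, 81.9, -44.6, 94.1, 30.9] p [0.5638, 0.1003, 0.2451] F [0.1, -0.1, -0.5] gap 0.0882
trans [-0.1288, -0.0542, 0.0673] twist [0.4, 49.92, -0.18]
end [-17.  -2.  98.   0.  84. -13.] err 0.0 jump 2.8
trans [-0.1444, -0.1722, 0.2997] twist [20.97, 57.66, 93.26]
end [-62. -20. 133.  26.  56.  20.] err 0.0 jump 2.4
end [-53.   6. 130.  37.  32.  11.] err 0.0 jump 1.4
```

play_rows([
  {"grip": 1,"translation": [-0.129,-0.054,0.067],"twist": [0,49.9,0]},
  {"grip": 1,"translation": [-0.129,-0.054,0.067],"twist": [0,49.9,0]},
  {"grip": 1,"translation": [-0.129,-0.054,0.067],"twist": [0,49.9,0]},
  {"grip": 1,"translation": [-0.129,-0.054,0.067],"twist": [0,49.9,0]},
  {"grip": 1,"translation": [-0.129,-0.054,0.067],"twist": [0,49.9,0]},
  {"grip": 1,"translation": [-0.144,-0.172,0.3],"twist": [20.97,57.66,93.26]},
  {"grip": 1,"translation": [-0.144,-0.172,0.3],"twist": [20.97,57.66,93.26]},
  {"grip": 1,"translation": [-0.144,-0.172,0.3],"twist": [20.97,57.66,93.26]},
  {"grip": 1,"translation": [-0.144,-0.172,0.3],"twist": [20.97,57.66,93.26]},
  {"grip": 1,"translation": [-0.144,-0.172,0.3],"twist": [20.97,57.66,93.26]},
  {"grip": 1,"translation": [-0.144,-0.172,0.3],"twist": [20.97,57.66,93.26]},
  {"grip": 1,"translation": [-0.144,-0.172,0.3],"twist": [20.97,57.66,93.26]},
  {"grip": 1,"translation": [-0.144,-0.172,0.3],"twist": [20.97,57.66,93.26]},
  {"grip": 1,"translation": [-0.144,-0.172,0.3],"twist": [20.97,57.66,93.26]},
  {"grip": 1,"translation": [-0.144,-0.172,0.3],"twist": [20.97,57.66,93.26]},
  {"grip": 1,"translation": [-0.144,-0.172,0.3],"twist": [20.97,57.66,93.26]},
  {"grip": 1,"translation": [-0.144,-0.172,0.3],"twist": [20.97,57.66,93.26]},
  {"grip": 1,"translation": [-0.144,-0.172,0.3],"twist": [20.97,57.66,93.26]},
])

```text
t: 13.35
eef_pos: [0.3687, -0.2106, 0.1594]
orientation: [[0.907, -0.073, 0.416], [-0.065, -0.997, -0.033], [0.417, 0.003, -0.909]]
force: [1.1, 0.0, -0.3]
finger_gap: 0.088
finger_force: 0.0
```

```bash
python3 - <<'E'
from step import *
from kin import *
M=lidR(np.radians(-4.2),0);p=np.array([.4368,-.2141,.0182])
for b in(.14,0): n=lidtool(p,M,b);go(s,n[1],n[0])
L=np.array([(x,y,.013) for x,y in((36e-3,36e-3),(-36e-3,36e-3),(-36e-3,-36e-3),(36e-3,-36e-3))]+[(x,y,.045) for x,y in((.022,.009),(-.022,.009),(-.022,-.009),(.022,-.009))])
r=get_image("wrist");pickle.dump((s,r),open("w5.pkl","wb"));pp=proj(r,L@M.T+p);print(pp.round(1).tolist())
o=(pp.mean(0)-[160,120]).astype(int).clip(0);print(o)
big=cv2.resize(r["color"][o[1]:o[1]+240,o[0]:o[0]+320],None,fx=2.5,fy=2.5,interpolation=cv2.INTER_CUBIC)
for q in pp: cv2.circle(big,tuple(int(v) for v in np.round((q-o)*2.5+.75)),4,(0,0,255),1)
cv2.imwrite("pics/w5.png",big)
E
```

```text
t 13.35 q [-62.1, -19.9, 133.3, 25.3, 55.5, 19.6] p [0.3687, -0.2106, 0.1594] F [1.1, 0.0, -0.3] gap 0.088
trans [0.002, -0.0015, -0.0012] twist [0.13, 0.35, 0.09]
trans [0.0029, -0.0018, 0.1388] twist [0.13, 0.35, 0.09]
[[266.6, 175.7], [270.2, 269.8], [364.1, 269.9], [367.8, 175.8], [303.1, 205.0], [303.8, 268.4], [330.3, 268.4], [331.0, 205.0]]
[157 109]
```

View pics/w5.png

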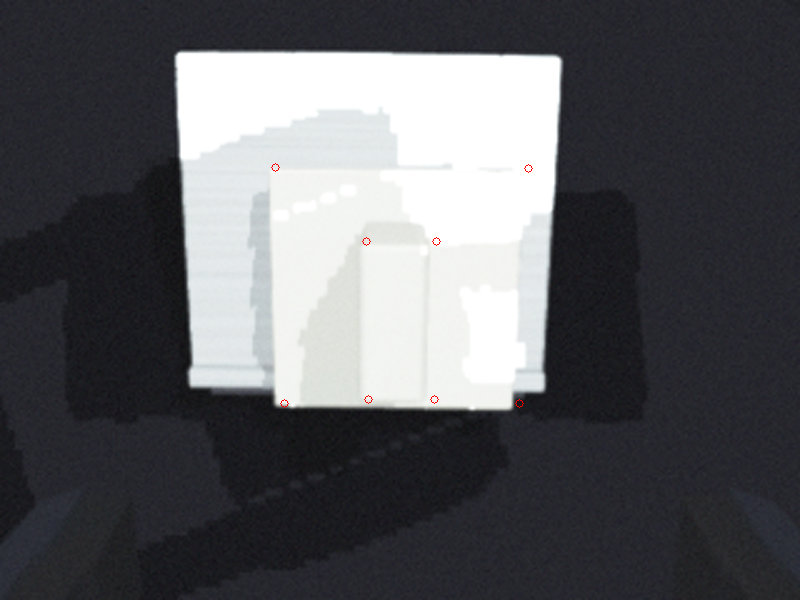

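The wrist view shows the bar at (361-428, 243-402), flange at (272-520, 170-407), about 2 mm left of my prediction. Refining the fit.

```bash
python3 - <<'E'
from step import *
from kin import *
_,r=pickle.load(open("w5.pkl","rb"));k=pickle.load(open("k.pkl","rb"))
L=np.array([(x,y,.013) for x,y in((36e-3,36e-3),(-36e-3,36e-3),(-36e-3,-36e-3),(36e-3,-36e-3))]+[(x,y,.045) for x,y in((.022,.009),(-.022,.009),(-.022,-.009),(.022,-.009))])
O=(np.array([(271,169),(275,407),(513,408),(521,169),(361,244),(361,401),(425,401),(428,244)])-.75)/2.5+[157,109]
o=least_squares(lambda a:(proj(r,L@lidR(a[3],a[4]).T+a[:3])-O).ravel(),[.4368,-.2141,.0182,-.07,0])
print(o.x[:3],np.degrees(o.x[3:]),o.fun.round(1))
o2=least_squares(lambda a:np.r_[(proj(r,L@lidR(a[2],0).T+[a[0],a[1],.0182])-O).ravel()],[.4368,-.2141,-.07]);print(o2.x[:2],np.degrees(o2.x[2]),o2.fun.round(1))
M=lidR(o2.x[2],0);p=np.array([o2.x[0],o2.x[1],.0182])
for b in(.04,0): n=lidtool(p,M,b);go(s,n[1],n[0])
E
```

```text
t 13.4 q [-62.1, -19.9, 133.3, 25.3, 55.5, 19.6] p [0.3687, -0.2106, 0.1595] F [-0.6, 0.4, 0.2] gap 0.0879
[ 0.43610198 -0.2121743   0.01858363] [-4.1758238  -0.38272796] [-0.9  0.   0.7 -0.9 -0.4 -0.7  0.5  0.8 -0.7 -0.3 -0.2  0.4  0.7  0.6
  0.5 -0.1]
[ 0.43615408 -0.21225683] -4.558829394611849 [-0.8  0.1  0.8 -1.  -0.4 -0.7  0.5  0.9 -0.7 -0.2 -0.3  0.3  0.6  0.5
  0.4 -0. ]
trans [0.002, -0.0037, 0.0985] twist [-0.01, 0.35, 0.4]
trans [0.0022, -0.0037, 0.1385] twist [-0.01, 0.35, 0.4]
```

play_rows([
  {"grip": 0.2,"translation": [0.002,-0.0037,0.05],"twist": [0,0.3,0.4]},
  {"grip": 0.2,"translation": [0.002,-0.0037,0.09],"twist": [0,0.3,0.4]},
  {"grip": 0.2,"translation": [0.0022,-0.0037,0.115],"twist": [0,0.3,0.4]},
  {"grip": 0.2,"translation": [0.0022,-0.0037,0.132],"twist": [0,0.3,0.4]},
  {"grip": 0.2,"translation": [0.0022,-0.0037,0.1385],"twist": [0,0.3,0.4]},
  {"grip": 0.2,"translation": [0.0022,-0.0037,0.1385],"twist": [0,0.3,0.4]},
], grip_force=20)

```text
t: 14.15
eef_pos: [0.4285, -0.2116, 0.0344]
orientation: [[0.904, -0.08, 0.42], [-0.073, -0.997, -0.033], [0.422, -0.001, -0.907]]
force: [-0.9, -0.3, -0.0]
finger_gap: 0.0531
finger_force: 0.0
```

play_rows([
  {"grip": -0.2,"translation": [0,0,0],"twist": [0,0,0]},
  {"grip": -0.4,"translation": [0,0,0],"twist": [0,0,0]},
  {"grip": -0.6,"translation": [0,0,0],"twist": [0,0,0]},
  {"grip": -0.8,"translation": [0,0,0],"twist": [0,0,0]},
  {"grip": -0.8,"translation": [0,0,0],"twist": [0,0,0]},
  {"grip": -0.8,"translation": [0,0,0],"twist": [0,0,0]},
])

```text
t: 14.9
eef_pos: [0.4286, -0.2119, 0.0349]
orientation: [[0.904, -0.08, 0.421], [-0.072, -0.997, -0.034], [0.422, 0.0, -0.906]]
force: [-4.9, 1.3, 5.9]
finger_gap: 0.0176
finger_force: 20.0
```

play_rows([
  {"grip": -0.8,"translation": [0,0,0],"twist": [0,0,0]},
  {"grip": -0.8,"translation": [0,0,-0.01],"twist": [0,0,0]},
  {"grip": -0.8,"translation": [0,0,-0.03],"twist": [0,0,0]},
  {"grip": -0.8,"translation": [0,0,-0.06],"twist": [0,0,0]},
  {"grip": -0.8,"translation": [0.02,0,-0.1],"twist": [0,0,0]},
  {"grip": -0.8,"translation": [0.06,0,-0.15],"twist": [0,0,0]},
  {"grip": -0.8,"translation": [0.06,0,-0.15],"twist": [0,0,0]},
  {"grip": -0.8,"translation": [0.06,0,-0.15],"twist": [0,0,0]},
], grip_force=30)

```text
t: 15.9
eef_pos: [0.419, -0.2104, 0.1953]
orientation: [[0.904, -0.079, 0.42], [-0.072, -0.997, -0.033], [0.421, -0.0, -0.907]]
force: [-1.0, 0.2, -0.8]
finger_gap: 0.0178
finger_force: 30.0
```

```bash
python3 - <<'E'
from step import *
from kin import *
k=pickle.load(open("k.pkl","rb"));q=s["q"];cur=(s["eef_pos"],np.array(s["orientation"]))
# jar as released
psi=np.radians(-94);u=np.array([np.cos(psi),np.sin(psi),0]);z=np.array([-.052,-.765,-.641]);z/=np.linalg.norm(z)
z2=np.array([.5587,.0356,.0848]);g=z2-.019*z;c=g+.0063*u;print("jar centre",c)
n=pose((.50,.0),176,0,.28)   # tool y -> lid -y
for h in(176,-4,86,-94):
    n=pose(c[:2],h,0,.25);
    q1,e=ik(k,n[0],n[1],q);print(h,q1.round(),e)
    go(s,n[1],n[0])
N=tool(176,0);path(k,q,cur,(np.r_[c[:2],.25],N))
for nm in("side","top"):
    r=get_image(nm);pickle.dump(r,open(nm+"6.pkl","wb"));cv2.imwrite(f"pics/{nm}6.png",r["color"])
r1=pickle.load(open("side6.pkl","rb"))["color"][110:330,230:470];r2=pickle.load(open("top6.pkl","rb"))["color"][180:400,280:480]
cv2.imwrite("pics/c6.png",cv2.resize(np.hstack([r1,r2]),(792,396),interpolation=cv2.INTER_CUBIC))
E
```

```text
t 15.9 q [-54.4, -16.4, 126.4, 23.0, 55.6, 29.5] p [0.419, -0.2104, 0.1953] F [-1.0, 0.2, -0.8] gap 0.0178
jar centre [0.55924912 0.043859   0.09698625]
176 [-8.  9. 95.  0. 76. 86.] 5.193283729343338e-11
trans [0.1235, -0.2646, 0.018] twist [0.11, -24.92, -0.55]
-4 [ -9.  -5. 134.  89.   3. 175.] 0.8913553887684803
trans [0.1235, -0.2646, 0.018] twist [-38.72, -0.17, 175.23]
86 [ -8.   9.  95.   1.  76. 175.] 0.013058754564751718
trans [0.1235, -0.2646, 0.018] twist [-19.43, -19.6, 87.9]
-94 [-8.  9. 95. -0. 76. -4.] 2.184810191761153e-11
trans [0.1235, -0.2646, 0.018] twist [19.65, -19.48, -89.0]
end [-8.  8. 93.  0. 79. 86.] err 0.0 jump 4.2
```

View pics/c6.png

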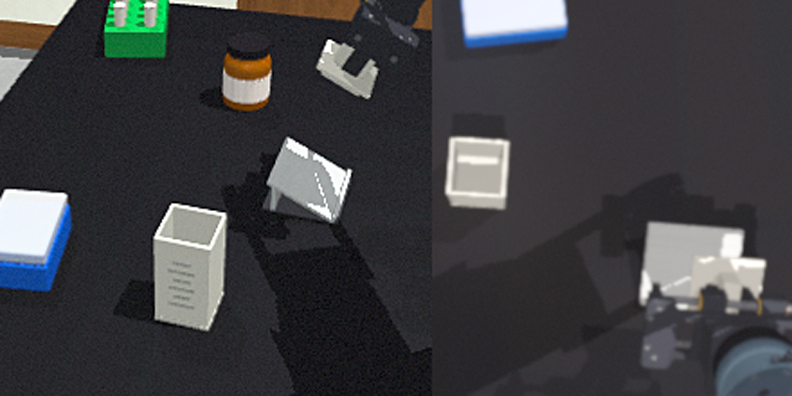

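All ten pictures are now viewed. The last one shows the lid held by its bar, the rest empty, and the jar upright with an open mouth at about (157-225, 205-240) in the side crop. From here I measure numerically: fitting the jar silhouette in the top and side images against the robot-derived centre.

```bash
cat > jf.py <<'E'
from kin import *
def blob(r,seed,thr=70):
    g=cv2.GaussianBlur(cv2.resize(r["color"].max(2),None,fx=4,fy=4,interpolation=cv2.INTER_CUBIC),(5,5),0)
    n,lab=cv2.connectedComponents((g>thr).astype(np.uint8))
    v=lab[int(seed[1]*4),int(seed[0]*4)]
    cs,_=cv2.findContours((lab==v).astype(np.uint8),cv2.RETR_EXTERNAL,cv2.CHAIN_APPROX_NONE)
    c=max(cs,key=cv2.contourArea); h=cv2.convexHull(c)
    return (c[:,0].astype(float)+.5)/4-.5, cv2.contourArea(h)/16,cv2.contourArea(c)/16
def jar(p):
    c,s=np.cos(p[2]),np.sin(p[2])
    return [[p[0]+x*c-y*s,p[1]+x*s+y*c,z] for z in(0,.12) for x,y in((.032,.032),(-.032,.032),(-.032,-.032),(.032,-.032))]
def res(r,C,p):
    h=cv2.convexHull(np.float32(proj(r,jar(p))*16))
    return np.array([cv2.pointPolygonTest(h,(float(a*16),float(b*16)),True)/16 for a,b in C[::3]])
E
python3 - <<'E'
from jf import *
p0=np.array([.5592,.0439,np.radians(-4)])
im={n:pickle.load(open(n+"6.pkl","rb")) for n in("top","side")}
B={}
for n,r in im.items():
    pp=proj(r,jar(p0));sd=proj(r,[[*p0[:2],.12]])[0]
    rim=pp[4:].mean(0)*.1+pp[4]*.0; seed=(pp[4]*.47+pp[5]*.47+pp[0]*.03+pp[1]*.03) 
    C,ah,ac=blob(r,seed,90);B[n]=C
    print(n,pp.round().tolist(),"seed",seed.round(),r["color"][int(seed[1]),int(seed[0])],ah,ac,cv2.contourArea(cv2.convexHull(np.float32(pp))), C.min(0),C.max(0))
    o=least_squares(lambda p:res(r,C,p),p0,loss='soft_l1',f_scale=.5,x_scale=[.01,.01,.1],diff_step=1e-3);print(o.x[:2],np.degrees(o.x[2]),np.abs(o.fun).mean())
o=least_squares(lambda p:np.r_[res(im["top"],B["top"],p),res(im["side"],B["side"],p)],p0,loss='soft_l1',f_scale=.5,diff_step=1e-3);print("both",o.x[:2],np.degrees(o.x[2]))
E
```

```text
top [[292.0, 265.0], [290.0, 294.0], [319.0, 296.0], [321.0, 267.0], [289.0, 256.0], [287.0, 288.0], [319.0, 290.0], [321.0, 258.0]] seed [288. 273.] [143 148 153] 1378.0625 1352.1875 1209.6863105231896 [286.375 255.125] [323.375 296.125]
[0.5609269  0.04262777] -6.581005114005479 0.974405812266158
side [[316.0, 286.0], [346.0, 293.0], [354.0, 272.0], [325.0, 266.0], [315.0, 241.0], [347.0, 247.0], [356.0, 227.0], [325.0, 222.0]] seed [331. 247.] [142 152 152] 2488.28125 2436.8125 2433.0803434420377 [314.625 222.375] [355.625 293.375]
[0.55938012 0.04573692] -3.4992792660476106 0.1388631459030709
both [0.55976358 0.04445829] -3.857027187996426
```

```bash
python3 - <<'E'
from step import *
from kin import *
k=pickle.load(open("k.pkl","rb"));cur=(s["eef_pos"],np.array(s["orientation"]))
N=tool(176,0);t=np.array([.5593,.0445,.22])-.08*N[:,0];t2=t.copy()
go(s,N,t);print(t);path(k,s["q"],cur,(t,N))
E
```

```text
t 16.0 q [-54.4, -16.3, 126.5, 23.0, 55.6, 29.5] p [0.4185, -0.2098, 0.1937] F [-0.1, 0.3, -0.8] gap 0.0182
trans [0.047, -0.264, -0.0064] twist [-0.03, -24.81, -0.62]
[0.47949488 0.05008052 0.22      ]
end [ -8.  -1. 106.   0.  74.  86.] err 0.0 jump 3.7
```

play_rows([
  {"grip": -0.8,"translation": [0.01,-0.03,-0.01],"twist": [0,-5,0]},
  {"grip": -0.8,"translation": [0.02,-0.08,-0.01],"twist": [0,-12,-0.3]},
  {"grip": -0.8,"translation": [0.03,-0.13,-0.01],"twist": [0,-18,-0.6]},
  {"grip": -0.8,"translation": [0.04,-0.18,-0.0064],"twist": [0,-24.8,-0.6]},
  {"grip": -0.8,"translation": [0.047,-0.23,-0.0064],"twist": [0,-24.8,-0.6]},
  {"grip": -0.8,"translation": [0.047,-0.255,-0.0064],"twist": [0,-24.8,-0.6]},
  {"grip": -0.8,"translation": [0.047,-0.264,-0.0064],"twist": [0,-24.8,-0.6]},
  {"grip": -0.8,"translation": [0.047,-0.264,-0.0064],"twist": [0,-24.8,-0.6]},
  {"grip": -0.8,"translation": [0.047,-0.264,-0.0064],"twist": [0,-24.8,-0.6]},
  {"grip": -0.8,"translation": [0.047,-0.264,-0.0064],"twist": [0,-24.8,-0.6]},
])

```text
t: 17.25
eef_pos: [0.4805, 0.0479, 0.2215]
orientation: [[0.997, -0.072, 0.003], [-0.072, -0.997, -0.002], [0.003, 0.002, -1.0]]
force: [-1.1, -0.1, -1.3]
finger_gap: 0.0177
finger_force: 30.0
```

```bash
python3 - <<'E'
from step import *
from jf import *
print(np.round(s["orientation"],4).tolist())
r=get_image("wrist");S=get_image("side");T=get_image("top");pickle.dump((s,r,S,T),open("w7.pkl","wb"))
p0=np.array([.5592,.0445,np.radians(-4)])
pp=proj(r,jar(p0));print(pp.round().tolist())
for a,b in ((4,5),(5,6),(6,7),(7,4)):
    sd=pp[a]*.5+pp[b]*.5; sd=sd+(pp[4:].mean(0)-sd)*.06; print(sd.round(),r["color"][int(sd[1]),int(sd[0])])
sd=(pp[4]+pp[5])/2;sd=sd+(pp[4:].mean(0)-sd)*.06
for thr in(80,110,140):
    C,ah,ac=blob(r,sd,thr)
    o=least_squares(lambda p:res(r,C,p),p0,loss='soft_l1',f_scale=.5,diff_step=1e-3);print(thr,ah,ac,o.x[:2],np.degrees(o.x[2]),np.abs(o.fun).mean())
# lid in hand: bright hull extents around projected flange corners (flange underside & top) 
M=np.array(s["orientation"]);LM=np.c_[M[:,0],-M[:,1],-M[:,2]]
f=lambda L:s["eef_pos"]+(np.array(L)-[0,0,.018])@LM.T
print("flange top",proj(r,f([(x,y,.013) for x,y in((.036,.036),(-.036,.036),(-.036,-.036),(.036,-.036))])).round(1).tolist())
print("plug",proj(r,f([(x,y,0) for x,y in((.0265,.0265),(.0265,-.0265))])).round(1).tolist())
E
```

```text
t 17.25 q [-8.3, -0.8, 106.1, -0.1, 74.5, 85.8] p [0.4805, 0.0479, 0.2215] F [-1.1, -0.1, -1.3] gap 0.0177
[[0.9974, -0.0716, 0.0027], [-0.0716, -0.9974, -0.0025], [0.0028, 0.0023, -1.0]]
[[279.0, 79.0], [281.0, 155.0], [353.0, 155.0], [354.0, 78.0], [259.0, 61.0], [263.0, 174.0], [369.0, 174.0], [372.0, 61.0]]
[264. 117.] [240 243 242]
[316. 170.] [239 243 241]
[367. 117.] [241 245 243]
[315.  64.] [240 244 243]
80 12389.5 12309.875 [0.55907556 0.04431837] -4.026163878808595 0.20177598115205223
110 12252.4375 12183.25 [0.55906356 0.04431054] -4.053848500206839 0.28278671899957986
140 12140.625 12070.125 [0.55903936 0.0443069 ] -4.073232323488484 0.5213819037871867
flange top [[227.5, 236.6], [239.9, 390.0], [400.0, 390.0], [412.8, 236.7]]
plug [[257.8, 249.1], [382.4, 249.1]]
```

```bash
python3 - <<'E'
from jf import *
s,r,S,T=pickle.load(open("w7.pkl","rb"))
M=np.array(s["orientation"]);LM=np.c_[M[:,0],-M[:,1],-M[:,2]]
f=lambda L:s["eef_pos"]+(np.array(L)-[0,0,.018])@LM.T
for z in(.013,.008,0):
    h=.036 if z else .0265
    print(z,proj(r,f([(h,h,z),(-h,h,z),(-h,-h,z),(h,-h,z)])).round(1).tolist())
print("sens px/mm x,z:",proj(r,f([(.037,0,.008)]))-proj(r,f([(.036,0,.008)])),proj(r,f([(.036,0,.009)]))-proj(r,f([(.036,0,.008)])))
g=r["color"].max(2).astype(int)
for c in(245,260,280,300,320,340,360,380,395): print("col",c,g[222:262:1,c].tolist())
for w in(245,260,280,300): print("row",w,"L",g[w,218:250].tolist(),"R",g[w,392:424].tolist())
E
```

```text
0.013 [[227.5, 236.6], [239.9, 390.0], [400.0, 390.0], [412.8, 236.7]]
0.008 [[230.2, 233.0], [241.9, 383.1], [398.1, 383.1], [410.1, 233.0]]
0 [[257.8, 249.1], [263.5, 356.0], [376.4, 356.0], [382.4, 249.1]]
sens px/mm x,z: [[ 0.00258451 -2.41258009]] [[0.00608437 0.71450271]]
col 245 [31, 25, 29, 28, 25, 26, 27, 26, 33, 25, 28, 35, 73, 143, 192, 214, 233, 242, 243, 244, 245, 245, 245, 245, 244, 245, 243, 244, 245, 244, 244, 244, 244, 244, 245, 244, 244, 244, 244, 244]
col 260 [27, 32, 31, 24, 28, 27, 25, 29, 28, 30, 27, 35, 73, 146, 191, 214, 235, 242, 244, 244, 244, 245, 244, 243, 244, 245, 244, 244, 244, 244, 244, 244, 245, 244, 244, 244, 244, 244, 244, 244]
col 280 [26, 29, 30, 30, 28, 25, 27, 28, 32, 28, 28, 32, 76, 147, 191, 209, 233, 243, 244, 244, 244, 244, 245, 244, 245, 245, 245, 243, 243, 244, 244, 243, 245, 244, 244, 244, 244, 244, 244, 244]
col 300 [27, 30, 26, 29, 29, 29, 26, 27, 28, 29, 28, 29, 58, 135, 189, 211, 234, 242, 243, 244, 244, 244, 244, 245, 245, 244, 244, 244, 245, 245, 245, 243, 244, 244, 244, 244, 245, 244, 245, 245]
col 320 [44, 39, 43, 41, 41, 39, 43, 
[... 1485 characters left out ...]
, 245, 245, 244, 248, 248, 243, 181, 81, 42, 44, 43, 37, 39, 40, 41, 39, 43, 39, 42]
row 280 L [21, 23, 24, 24, 27, 29, 21, 23, 23, 23, 35, 119, 225, 242, 245, 245, 244, 244, 245, 244, 244, 244, 244, 244, 245, 243, 244, 244, 244, 244, 245, 245] R [244, 244, 244, 244, 244, 244, 245, 245, 244, 244, 245, 245, 245, 244, 244, 244, 241, 222, 133, 54, 45, 44, 43, 39, 42, 41, 36, 43, 43, 42, 44, 40]
row 300 L [23, 26, 20, 24, 24, 25, 21, 21, 23, 23, 24, 22, 70, 210, 240, 243, 245, 245, 244, 243, 243, 244, 245, 243, 245, 243, 245, 244, 244, 244, 244, 245] R [244, 244, 245, 244, 244, 243, 244, 244, 244, 244, 244, 244, 244, 244, 243, 233, 149, 65, 43, 44, 42, 43, 43, 40, 37, 39, 40, 40, 41, 39, 42, 41]
```

```bash
python3 - <<'E'
from step import *
N=tool(176-.05,0)
for z in(.22,.15): go(s,N,[.5595,.0443,z])
E
```

```text
t 17.4 q [-8.3, -0.8, 106.1, -0.1, 74.5, 85.8] p [0.4805, 0.0484, 0.2216] F [0.2, -0.6, 0.3] gap 0.0178
trans [0.079, -0.0016, 0.0018] twist [0.13, -0.18, -0.02]
trans [0.0788, -0.0017, 0.0718] twist [0.13, -0.18, -0.02]
```

play_rows([
  {"grip": -0.8,"translation": [0.03,-0.001,0.0],"twist": [0.1,-0.15,0]},
  {"grip": -0.8,"translation": [0.06,-0.0016,0.0],"twist": [0.13,-0.18,0]},
  {"grip": -0.8,"translation": [0.079,-0.0016,0.01],"twist": [0.13,-0.18,0]},
  {"grip": -0.8,"translation": [0.079,-0.0016,0.03],"twist": [0.13,-0.18,0]},
  {"grip": -0.8,"translation": [0.0788,-0.0017,0.055],"twist": [0.13,-0.18,0]},
  {"grip": -0.8,"translation": [0.0788,-0.0017,0.0718],"twist": [0.13,-0.18,0]},
  {"grip": -0.8,"translation": [0.0788,-0.0017,0.0718],"twist": [0.13,-0.18,0]},
  {"grip": -0.8,"translation": [0.0788,-0.0017,0.0718],"twist": [0.13,-0.18,0]},
])

```text
t: 18.4
eef_pos: [0.5601, 0.0448, 0.1508]
orientation: [[0.998, -0.07, 0.001], [-0.07, -0.998, -0.0], [0.001, -0.0, -1.0]]
force: [-0.2, -0.2, -0.6]
finger_gap: 0.0179
finger_force: 30.0
```

```bash
python3 - <<'E'
from step import *
N=tool(176-.05,0)
for i in range(3):
    s=env.observe();go(s,N,[.5595,.0443,.142])
    if i<2: get_image("top")
st(s)
E
```

```text
t 18.4 q [-7.5, 14.1, 98.5, 0.0, 67.4, 86.5] p [0.5601, 0.0448, 0.1508] F [-0.2, -0.2, -0.6] gap 0.0179
trans [-0.0005, 0.0006, 0.0088] twist [-0.0, -0.06, 0.04]
trans [-0.0007, 0.0006, 0.0091] twist [-0.0, -0.1, 0.04]
trans [-0.0007, 0.0006, 0.0092] twist [-0.0, -0.11, 0.04]
t 18.5 q [-7.5, 14.0, 98.5, 0.0, 67.4, 86.5] p [0.5603, 0.0449, 0.1512] F [-0.0, -0.0, -1.0] gap 0.0178
```

play_rows([
  {"grip": -0.8,"translation": [-0.0006,0.0006,0.004],"twist": [0,0,0]},
  {"grip": -0.8,"translation": [-0.0006,0.0006,0.009],"twist": [0,0,0]},
  {"grip": -0.8,"translation": [-0.0006,0.0006,0.011],"twist": [0,0,0]},
  {"grip": -0.8,"translation": [-0.0006,0.0006,0.013],"twist": [0,0,0]},
  {"grip": -0.8,"translation": [-0.0006,0.0006,0.0145],"twist": [0,0,0]},
  {"grip": -0.8,"translation": [-0.0006,0.0006,0.0145],"twist": [0,0,0]},
])

```text
t: 19.25
eef_pos: [0.5587, 0.0444, 0.1353]
orientation: [[0.998, -0.07, -0.0], [-0.07, -0.998, 0.0], [-0.0, -0.0, -1.0]]
force: [0.0, -0.5, -0.3]
finger_gap: 0.0176
finger_force: 30.0
```

play_rows([
  {"grip": -0.8,"translation": [0.0003,0,0.001],"twist": [0,0,0]},
  {"grip": -0.8,"translation": [0.0003,0,0.002],"twist": [0,0,0]},
  {"grip": -0.8,"translation": [0.0003,0,0.003],"twist": [0,0,0]},
  {"grip": -0.8,"translation": [0.0003,0,0.003],"twist": [0,0,0]},
])

```text
t: 19.75
eef_pos: [0.559, 0.0444, 0.1323]
orientation: [[0.998, -0.07, -0.0], [-0.07, -0.998, 0.0], [-0.0, -0.0, -1.0]]
force: [-0.3, 0.2, -0.7]
finger_gap: 0.0178
finger_force: 30.0
```

Still no contact, so the plug is inside the mouth. Continuing in small steps.

play_rows([
  {"grip": -0.8,"translation": [0,0,0.001],"twist": [0,0,0]},
  {"grip": -0.8,"translation": [0,0,0.0015],"twist": [0,0,0]},
  {"grip": -0.8,"translation": [0,0,0.0015],"twist": [0,0,0]},
])

```text
t: 20.12
eef_pos: [0.5591, 0.0444, 0.1309]
orientation: [[0.998, -0.07, -0.0], [-0.07, -0.998, 0.0], [-0.0, -0.0, -1.0]]
force: [-0.5, -0.5, -0.9]
finger_gap: 0.0179
finger_force: 30.0
```

play_rows([
  {"grip": -0.8,"translation": [0,0,0.0005],"twist": [0,0,0]},
  {"grip": -0.8,"translation": [0,0,0.001],"twist": [0,0,0]},
  {"grip": -0.8,"translation": [0,0,0.001],"twist": [0,0,0]},
])

```text
t: 20.5
eef_pos: [0.5591, 0.0444, 0.1299]
orientation: [[0.998, -0.07, -0.0], [-0.07, -0.998, 0.0], [-0.0, -0.0, -1.0]]
force: [-0.4, -1.2, -1.2]
finger_gap: 0.018
finger_force: 30.0
```

play_rows([
  {"grip": -0.8,"translation": [0,0,0.0005],"twist": [0,0,0]},
  {"grip": -0.8,"translation": [0,0,0.001],"twist": [0,0,0]},
  {"grip": -0.8,"translation": [0,0,0.001],"twist": [0,0,0]},
])

```text
t: 20.88
eef_pos: [0.559, 0.0444, 0.1288]
orientation: [[0.998, -0.07, -0.0], [-0.07, -0.998, 0.0], [-0.0, -0.0, -1.0]]
force: [-0.0, -0.2, -1.5]
finger_gap: 0.0178
finger_force: 30.0
```

play_rows([
  {"grip": -0.8,"translation": [0,0,0.0005],"twist": [0,0,0]},
  {"grip": -0.8,"translation": [0,0,0.001],"twist": [0,0,0]},
  {"grip": -0.8,"translation": [0,0,0.001],"twist": [0,0,0]},
])

```text
t: 21.25
eef_pos: [0.559, 0.0444, 0.1278]
orientation: [[0.998, -0.07, -0.0], [-0.07, -0.998, 0.0], [-0.0, -0.0, -1.0]]
force: [-0.1, 0.7, -0.5]
finger_gap: 0.0177
finger_force: 30.0
```

play_rows([
  {"grip": -0.8,"translation": [0,0,0.0005],"twist": [0,0,0]},
  {"grip": -0.8,"translation": [0,0,0.001],"twist": [0,0,0]},
  {"grip": -0.8,"translation": [0,0,0.001],"twist": [0,0,0]},
])

```text
t: 21.62
eef_pos: [0.5592, 0.0444, 0.1274]
orientation: [[0.998, -0.07, 0.0], [-0.07, -0.998, 0.0], [0.0, -0.0, -1.0]]
force: [-1.6, -0.2, 3.3]
finger_gap: 0.0175
finger_force: 30.0
```

play_rows([
  {"grip": -0.8,"translation": [0,0,0],"twist": [0,0,0]},
  {"grip": -0.8,"translation": [0,0,0.0005],"twist": [0,0,0]},
  {"grip": -0.8,"translation": [0,0,0.001],"twist": [0,0,0]},
  {"grip": -0.8,"translation": [0,0,0.001],"twist": [0,0,0]},
], grip_force=45)

```text
t: 22.12
eef_pos: [0.5596, 0.0444, 0.1274]
orientation: [[0.998, -0.07, 0.001], [-0.07, -0.998, -0.0], [0.001, 0.0, -1.0]]
force: [-4.4, 0.8, 11.1]
finger_gap: 0.0175
finger_force: 45.0
```

play_rows([
  {"grip": -0.8,"translation": [-0.0003,0,0.0005],"twist": [0,0,0]},
  {"grip": -0.8,"translation": [-0.0005,0,0.001],"twist": [0,0,0]},
  {"grip": -0.8,"translation": [-0.0005,0,0.0018],"twist": [0,0,0]},
  {"grip": -0.8,"translation": [-0.0005,0,0.0018],"twist": [0,0,0]},
])

```text
t: 22.62
eef_pos: [0.56, 0.0443, 0.1274]
orientation: [[0.998, -0.07, 0.003], [-0.07, -0.998, -0.0], [0.003, 0.0, -1.0]]
force: [-8.2, 0.2, 22.1]
finger_gap: 0.0176
finger_force: 45.0
```

play_rows([
  {"grip": -0.8,"translation": [-0.0005,0,0.0005],"twist": [0,0,0]},
  {"grip": -0.8,"translation": [-0.001,0,0.001],"twist": [0,0,0]},
  {"grip": -0.8,"translation": [-0.001,0,0.001],"twist": [0,0,0]},
  {"grip": -0.8,"translation": [-0.001,0,0.001],"twist": [0,0,0]},
])

```text
t: 23.12
eef_pos: [0.5597, 0.0444, 0.1274]
orientation: [[0.998, -0.07, 0.005], [-0.07, -0.998, -0.001], [0.005, 0.0, -1.0]]
force: [-8.4, 0.1, 26.1]
finger_gap: 0.0179
finger_force: 45.0
```

play_rows([
  {"grip": -0.8,"translation": [0.0005,0,-0.0012],"twist": [0,0,0]},
  {"grip": -0.8,"translation": [0.001,0,-0.0025],"twist": [0,0,0]},
  {"grip": -0.8,"translation": [0.0015,0,-0.0036],"twist": [0,0,0]},
  {"grip": -0.8,"translation": [0.0015,0,-0.0036],"twist": [0,0,0]},
  {"grip": -0.8,"translation": [0.0015,0,-0.0036],"twist": [0,0,0]},
])

```text
t: 23.75
eef_pos: [0.5595, 0.0444, 0.1274]
orientation: [[0.998, -0.07, 0.001], [-0.07, -0.998, 0.0], [0.001, -0.0, -1.0]]
force: [-2.4, 0.9, 6.9]
finger_gap: 0.0175
finger_force: 45.0
```

play_rows([
  {"grip": -0.8,"translation": [0,0,-0.0006],"twist": [0,0,0]},
  {"grip": -0.8,"translation": [0,0,-0.0006],"twist": [0,0,0]},
  {"grip": -0.4,"translation": [0,0,-0.0006],"twist": [0,0,0]},
  {"grip": 0.2,"translation": [0,0,-0.0006],"twist": [0,0,0]},
  {"grip": 0.2,"translation": [0,0,-0.0006],"twist": [0,0,0]},
  {"grip": 0.2,"translation": [0,0,-0.0006],"twist": [0,0,0]},
  {"grip": 0.2,"translation": [0,0,-0.01],"twist": [0,0,0]},
  {"grip": 0.2,"translation": [0,0,-0.035],"twist": [0,0,0]},
  {"grip": 0.2,"translation": [0,0,-0.08],"twist": [0,0,0]},
  {"grip": 0.2,"translation": [-0.05,0,-0.12],"twist": [0,0,0]},
  {"grip": 0.2,"translation": [-0.08,0,-0.12],"twist": [0,0,0]},
  {"grip": 0.2,"translation": [-0.08,0,-0.12],"twist": [0,0,0]},
  {"grip": 0.2,"translation": [-0.08,0,-0.12],"twist": [0,0,0]},
])

```text
t: 25.38
eef_pos: [0.48, 0.0499, 0.2472]
orientation: [[0.998, -0.07, 0.001], [-0.07, -0.998, 0.0], [0.001, -0.0, -1.0]]
force: [-0.1, 0.2, -1.1]
finger_gap: 0.0531
finger_force: 0.0
```

```bash
python3 - <<'E'
from step import *
from jf import *
def model(p): # jar+lid hull pieces: lid pose x,y,yaw,z of origin
    c,t=np.cos(p[2]),np.sin(p[2])
    return lambda L:[[p[0]+x*c-y*t,p[1]+x*t+y*c,z] for x,y,z in L]
sq=lambda h,z:[(h,h,z),(-h,h,z),(-h,-h,z),(h,-h,z)]
p0=np.array([.5591,.0443,np.radians(-4.05)])
bar=[(sx*.022,sy*.009,z) for z in(.125,.157) for sx in(1,-1) for sy in(1,-1)]
for n in("side","wrist"):
    r=get_image(n)
    f=lambda p:[np.float32(proj(r,model(p)(L))) for L in(sq(.032,0)+sq(.032,.12),sq(.036,p[3])+sq(.036,p[3]+.005),[(x,y,z-.12+p[3]) for x,y,z in bar])]
    g=(cv2.GaussianBlur(r["color"].max(2),(3,3),0)>85).astype(np.uint8)
    def err(p):
        m=np.zeros((480,640),np.uint8)
        for h in f(p): cv2.fillConvexPoly(m,np.round(cv2.convexHull(h)*16).astype(np.int32),1,shift=4)
        x0,y0=np.vstack(f(np.r_[p0,.12])).min(0).astype(int)-8;x1,y1=np.vstack(f(np.r_[p0,.12])).max(0).astype(int)+8
        x0,y0=max(x0,0),max(y0,0)
        return int((m!=g)[y0:y1,x0:x1].sum()),int(m.sum())
    print(n,[(dz,err(np.r_[p0,.12+dz/1000])) for dz in(-4,-2,0,2,4,8)],[(dx,err(np.r_[p0+[dx/1000,0,0],.12])[0]) for dx in(-4,-2,2,4)],[(dx,err(np.r_[p0+[0,dx/1000,0],.12])[0]) for dx in(-4,-2,2,4)])
E
```

```text
t 25.38 q [-8.2, -2.2, 104.5, 0.0, 77.7, 85.8] p [0.48, 0.0499, 0.2472] F [-0.1, 0.2, -1.1] gap 0.0531
side [(-4, (129, 2768)), (-2, (105, 2808)), (0, (115, 2846)), (2, (143, 2882)), (4, (178, 2913)), (8, (262, 2985))] [(-4, 390), (-2, 240), (2, 157), (4, 287)] [(-4, 209), (-2, 154), (2, 96), (4, 121)]
wrist [(-4, (475, 13131)), (-2, (353, 13451)), (0, (356, 13554)), (2, (419, 13821)), (4, (386, 13988)), (8, (832, 14438))] [(-4, 1939), (-2, 1087), (2, 689), (4, 1336)] [(-4, 1738), (-2, 1094), (2, 800), (4, 1652)]
```

The fit puts the lid seated at rim height (about −1 to 0 mm) with the jar unmoved, and the gripper is clear.

```bash
python3 -c "
from bench import env
print(env.hand_in())"
```

```text
the job is handed in; nothing more can be done
None
```

The jar is standing upright on the bench with the lid seated on its rim and pressed down to about 26 N. The gripper was clear of everything when I handed the job in at about 25 s.

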